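Put the dry clay rollers back in their nests

ROBOT

A 6-joint arm with a two-finger parallel gripper is mounted at the origin on the work surface. World frame = base frame: x ahead of the robot, y to its left, z up, the work surface at z = 0. Lengths are in mm, angles in rad, forces in N, time in s.
With the tool pointing down it reaches from about 350 to 875 mm from the base axis. Payload 4.2 kg.
Tool frame: the origin (TCP) lies midway between the tips of the shut fingers; the grasp point (between the pads) lies 19 mm behind it; y points along the fingers, z is the direction in which the jaws open and shut, and the axes are right-handed (so a half turn about y gives the same grasp; the last joint's range is limited). The gripper opens to 85 mm and grips with 20 to 120 N. Pads are 22 mm wide; open, the fingers measure 114 mm over their backs; the gripper's body (76 mm by 85 mm) begins 54 mm behind the grasp point. The pads swing forward as they close: fully open they stand 13 mm farther back than shut.
Start: joints at [-0.952, 0.385, 0.008, 0, -1.194, -0.259], TCP at [220.068, -584.952, 194.512] pointing down, gripper open.
Joint ranges: [-3.14, 3.14], [-1.21, 2.06], [-1.07, 1.41], [-3.16, 2.05], [-2.99, -0.16], [-3.1, 3.1]. Speed limits (rad/s): [2.79, 2.79, 3.14, 3.14, 3.14, 3.14].

INTERFACE

Orientations are given as a 3x3 rotation matrix whose columns are the frame's x, y, z axes.
In Python, from station import sense, camera, get_calibration, workorder, spot_in, outline_of, mark_of gives the robot as it stands.
- The arm moves only by the tool servo_tool, never from a script. Its argument "series" is a list of rows, each a list of 5 numbers: the finger opening in mm, from 0 to 85.4, then the shift along the tool's x, y, z in mm, then the turn about the tool's y in rad. A call has exactly 8 rows; each row is the pose to reach, as a shift and turn from the pose commanded when the call began, along the tool's axes at that moment; what a row does not reach only later rows make up. A row lasts 1/12 s, in which the tool goes at most 41.7 mm and 7.16 degrees, less where a joint would pass 70% of its speed; a pose out of reach is approached as far as the arm can. A call with a gripper value outside its range is refused whole. The fingers move at their own pace and stop on an object; "grip_force" is the grip in N (left out, the last holds). Time passes only in rows, so rows that repeat a pose let the fingers close, or fill a call up. It gives the time, the measured TCP pose, the force and the opening at its end, in the units of the state.
- sense(): the state, without advancing time (a new reading comes with each control period).
- camera(name): name is "side" or "top"; returns the picture (384x512x3 uint8, red, green, blue); there is no depth.
- get_calibration(name): a dict with "fx", "fy", "cx", "cy" (pixels), "eye" and "attitude" of the camera in the world. Camera axes: x right, y up, looking along -z (the intrinsics and any distortion apply to the point x, -y, -z); pixel columns grow to the right and rows downward; lengths in mm; the calibration is good to about 2 mm. A picture is of the moment at which its call begins. get_calibration takes no time and is no camera call.
- workorder.finish_job(): hands the job in, once; it reports no verdict.
Trained networks look in the newest picture that a camera, given by its name, has taken for a name from the list of things; names that differ only in an ending like _2 or _b are one class to them, and where a whole thing is asked for, a point or a joint stands for the part that bears it (a point fixed in the world has none). Each returns a list of dicts, best first, with "confidence" (0 to 1); they miss things now and then, are a little off and sometimes report something else, mostly with a low value. They report only what shows in the picture. A call takes as long as a camera call. They do not tell look-alikes from the thing itself.
- spot_in(query, camera): "rect" ([left, top, right, bottom] in pixels, round what is visible of it).
- outline_of(query, camera): "region" (384x512 bool, what is visible of it) and "rect" ([left, top, right, bottom] in pixels, round what is visible of it).
- mark_of(query, camera): "pixel" ([row, column] in pixels: a listed point, or the origin of a listed thing).
The state is a dict: "time": time; "q": joint angles; "qvel": joint speeds; "joint_torque": joint torques, N m; "tcp_pos": TCP position; "tcp_rot": TCP orientation; "force": force on the tool from outside, world axes, zero at the start; "ft_torque": the same for the moment, N m; "gripper_width": opening from 0.0 (shut) to 1.0 (fully open).
Only numpy, scipy, OpenCV 4.12 (cv2) and the standard library are available. Lean on these libraries where they do the work, as an engineer would, in place of code of your own. Each camera call takes 0.05 s, during which the arm holds its last target. There are 200 camera calls.

TASK

The two washed wooden clay rollers have dried on the slanted pegs of the rack. Slide each one up and off its peg and lay it, level and fully home, in the nest of the tray that is cut to its shape: the straight roller in the even trough, the waisted roller in the nest with the narrow neck. Lay them in gently, do not drop them, and leave everything else on the bench as it stands.

Things in the scene. Friction and masses are not known exactly. Their poses are not given: they have to be found in the camera images.
- straight_roller_center (a point): Straight clay roller: a cylinder with shallow rings. Pale wood, 110 mm long, 46 mm across, 0.1 kg, 20 mm bore right through. Starts on either peg of the rack, lower end against the board, bore axis 4 mm below the peg's; free once its lower end passes the peg's tip. Point: its centre; x: its axis, up and out along the peg at the start. 
- waisted_roller_center (a point): Waisted clay roller: 16 mm long flanges at its ends, waist 32 mm thick. Pale wood, 110 mm long, 46 mm across, 0.1 kg, 20 mm bore right through. Starts on either peg of the rack, lower end against the board, bore axis 4 mm below the peg's; free once its lower end passes the peg's tip. Point: its centre; x: its axis, up and out along the peg at the start. 
- straight_nest_seat (a point): Nest block of the straight roller: an even trough 52 mm wide, 116 mm long at its floor, 124 mm at its top, 20 mm deep, with a finger gap across its middle (44 mm along x, 8 mm deeper than the floor). Point: where the centre of the roller lies when home, 23 mm above the trough's floor, 41 mm above the table; x: along the trough and the roller's axis (either end first); z up.
- waisted_nest_seat (a point): Nest block of the waisted roller: two wells 52 mm wide for the flanges, 36 to 58 mm from the middle at the floor (33 to 62 at the top), 20 mm deep, and a 38 mm wide neck between; same finger gap across its middle. Point: where the centre of the roller lies when home, 23 mm above the wells' floor, 41 mm above the table; x: along the nest and the roller's axis (either end first); z up.
- rack: Fixed rack: pan 215 x 250 mm, leaning board, two steel pegs (12 mm thick, 136 mm long) square to the board, at y = 62 and -62 mm. Origin on the table under the pegs' roots, mid-way; x level, the way the pegs lean out (towards the tray); y towards the robot. Roots 78 mm high; pegs rise at 35 deg to level along (0.819, 0, 0.574) to free tips; the board's edge is 30 mm above the pegs, measured square to them.
- tray: Fixed plywood tray 200 (x) by 240 mm (y), rim 18 mm high. Carries the two nest blocks side by side, 114 mm apart, either one on the left, each 140 (x) by 112 mm (y), tops 38 mm above the table, and the extruder across its far end. Origin under its centre; x away from the robot.
- extruder: metal clay extruder 165 mm long with black end collars, lying in its own slot at the far end of the tray; stays there. Origin at the underside of its middle.
- clay_figure: small round clay figure, 60 mm wide, 70 mm tall, standing between rack and tray; a bystander. Origin under its foot.
- glass_dish: square greenish glass dish 130 mm wide with bits of clay, 14 mm tall; a bystander. Origin under its centre.
- cup: white cup 76 mm wide, 85 mm tall; a bystander. Origin under its foot.
- grey_bust: grey bust on a round wooden foot, 84 mm wide, 138 mm tall; a bystander. Origin under its foot.
- wood_stick: wooden modelling stick 180 mm long lying between rack and tray; a bystander. Origin under its middle, x along it.
- scraper: metal-bladed scraper 190 mm long lying beyond the tray; a bystander. Origin under it.
- slip_jar: white jar 68 mm wide, 85 mm tall, black lid; a bystander. Origin under its foot.
Not all that is in view belongs to the job. What is shaped like the part that bears straight_roller_center but orange or yellow is not meant.

How it is judged:
By the outcome, as a careful person would: the job done as asked, in the order asked, and still so for the second after the job is handed in, with the robot touching nothing.
It also fails if it takes over 58 s, if anything falls off the work surface, if the arm or the gripper's body presses on something with over 40 N, if the wrist force passes 120 N, or if a joint passes its speed limit or range.

## Working session

There is one attempt and no reset: what is moved stays moved. The work goes in short steps, Python scripts to look and compute and a tool call to move; the robot and the scene stay as the last step left them, time stands still between calls to the robot, and variables do not carry over. Pictures are saved under pics/ and viewed, about 8 in all and at most 12, crops included, and the job is handed in when it is done.

Besides the shell and the picture viewer there is one more tool, called after "Call:" in YAML: its name, and indented under it one key for each argument. servo_tool: Moves the arm, as the interface text tells. Its arguments: {"type":"object","properties":{"series":{"type":"array","items":{"type":"array","items":{"type":"number"}}},"grip_force":{"type":"number"}},"required":["series"]}

```bash
mkdir -p pics; ls; python3 - <<'E'
from station import *
import cv2,numpy as np
print(sense())
for n in ("top","side"):
    im=camera(n); cv2.imwrite(f"pics/{n}0.png",cv2.resize(im[:,:,::-1],(768,576)))
    print(n,get_calibration(n))
    for q in ["straight_roller_center","waisted_roller_center","straight_nest_seat","waisted_nest_seat","rack","tray","clay_figure"]:
        print(q,[(np.round(d["pixel"],1).tolist(),round(d["confidence"],2)) for d in mark_of(q,n)][:4])
    for q in ["straight_roller_center","waisted_roller_center"]:
        print(q,[(np.round(d["rect"],1).tolist(),round(d["confidence"],2)) for d in spot_in(q,n)][:4])
E
```

```text
pics
{'time': 0.0, 'q': array([-9.52427046e-01,  3.85553462e-01,  6.58237026e-03, -5.19504440e-04,
       -1.19403360e+00, -2.58579930e-01]), 'qvel': array([-3.53327564e-05,  1.99846686e-04,  3.71785015e-04,  8.84431499e-04,
       -1.40091519e-03, -1.49104727e-03]), 'joint_torque': array([ 9.32547628e-04, -3.92290986e+01,  1.88400275e+01,  4.18626487e+00,
       -4.64339013e-03,  1.79837798e-06]), 'tcp_pos': array([ 219.80215663, -584.32717247,  193.40352684]), 'tcp_rot': array([[ 9.36038429e-01, -8.86561445e-04, -3.51896679e-01],
       [ 3.51897782e-01,  2.07942737e-03,  9.36036125e-01],
       [-9.81099544e-05, -9.99997445e-01,  2.25840293e-03]]), 'force': array([-0.22089402,  0.21376756,  0.22845262]), 'ft_torque': array([ 0.03188544,  0.01475791, -0.06464346]), 'gripper_width': 0.9998288924966493}
top {'fx': 414.732935168753, 'fy': 414.732935168753, 'cx': 251.53260724941387, 'cy': 186.3430073855675, 'eye': array([ 439.61117827,   36.34958668, 1386.04761768]), 'attitude': array([[-2.04341637e-02,  9.98055392e-01, -5.88886995e-02],
       [-9.99789850e-01, -2.04954918e-02, -4.375
[... 948 characters left out ...]
,  0.55862915],
       [ 0.00646881,  0.62123592,  0.78359689]])}
straight_roller_center [([110.4, 230.7], 0.8), ([162.1, 335.3], 0.66), ([140.9, 354.8], 0.59), ([132.9, 299.1], 0.5)]
waisted_roller_center [([126.2, 265.2], 0.69)]
straight_nest_seat [([226.4, 238.0], 0.78)]
waisted_nest_seat [([148.0, 214.7], 0.72), ([252.8, 220.1], 0.64), ([223.7, 239.1], 0.54)]
rack [([139.4, 284.3], 0.9), ([193.4, 272.4], 0.42)]
tray []
clay_figure [([174.7, 215.8], 0.49)]
straight_roller_center [([321.0, 148.6, 353.8, 175.9], 0.62), ([222.9, 102.0, 239.3, 123.0], 0.57), ([241.6, 112.7, 320.5, 174.9], 0.55), ([343.0, 124.1, 364.9, 148.9], 0.46)]
waisted_roller_center [([259.6, 117.5, 277.1, 132.0], 0.51)]
```

View pics/top0.png

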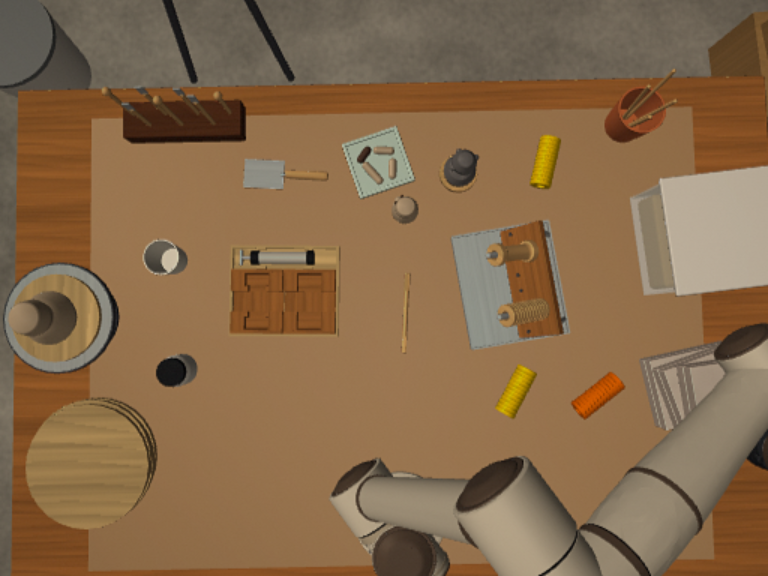

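View pics/side0.png

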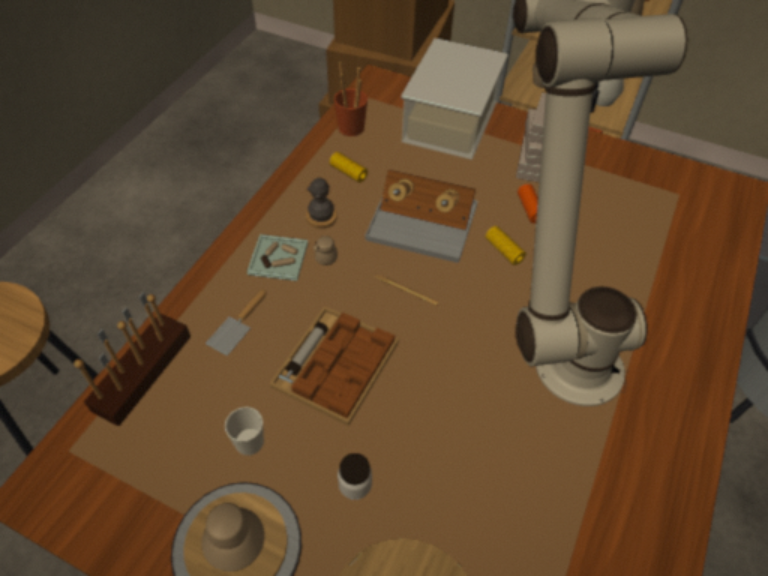

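Top view (pixels in the 512-wide original): the waisted roller is on the far peg at about (340,168) and the straight one on the near peg at about (348,209). The yellow and orange look-alikes are at (363,108), (344,261) and (398,263), and they aren't meant. The nests are at about (171,201) and (206,201). I'll enlarge the crops to confirm and to fit poses.

```bash
python3 - <<'E'
from station import *
import cv2,numpy as np
t=camera("top");s=camera("side")
cv2.imwrite("pics/t.png",t[:,:,::-1]);cv2.imwrite("pics/s.png",s[:,:,::-1])
def crop(im,r,c,k): return cv2.resize(im[r:r+60 if 0 else r+75,c:c+100],None,fx=k,fy=k,interpolation=cv2.INTER_CUBIC)
def grid(im,r,c,k):
    o=crop(im,r,c,k)
    for v in range(0,100,10):
        cv2.putText(o,str(c+v),(v*k,8),0,.3,(255,255,255),1)
        if v<75: cv2.putText(o,str(r+v),(0,v*k+4),0,.3,(255,255,255),1)
        cv2.line(o,(v*k,10),(v*k,14),(255,255,255)); cv2.line(o,(24,v*k),(28,v*k),(255,255,255))
    return o
a=np.vstack([grid(t,142,295,8)])
b=grid(t,155,145,8)
cv2.imwrite("pics/cropr.png",a[:,:,::-1]);cv2.imwrite("pics/cropt.png",b[:,:,::-1])
E
```

```text
(no output)
```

View pics/cropr.png

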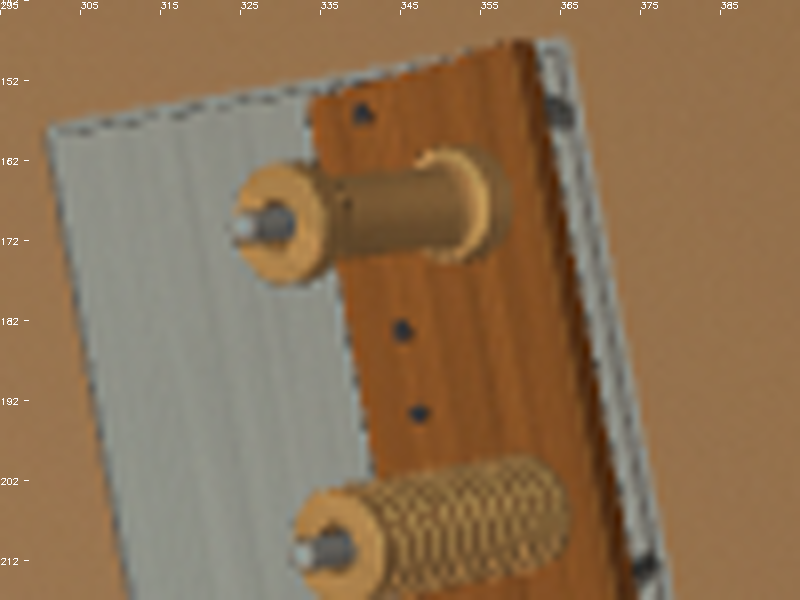

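View pics/cropt.png

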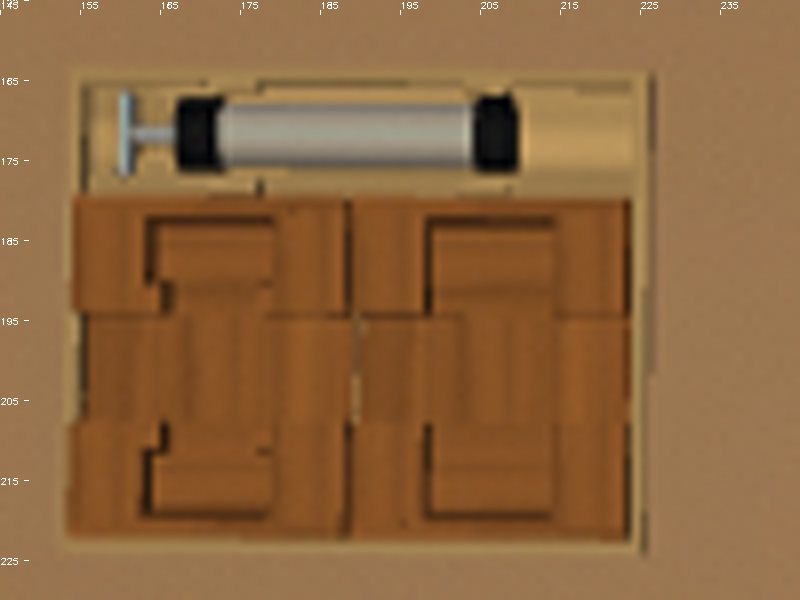

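The crops confirm it: the waisted roller is on the far peg, tip at about (325,170). The pale straight roller is on the near peg, tip at about (332,211). The waisted nest is the left one at (171,200) and the straight nest the right one at (206,200). Next I fit the rack and tray poses and overlay them on both views.

```bash
cat > h.py <<'E'
import numpy as np,cv2
from scipy.optimize import least_squares
from station import get_calibration
K={n:get_calibration(n) for n in("top","side")}
def proj(p,n):
    k=K[n];c=(np.atleast_2d(p)-k["eye"])@k["attitude"]
    return np.c_[k["cx"]+k["fx"]*c[:,0]/-c[:,2],k["cy"]+k["fy"]*-c[:,1]/-c[:,2]]
def R(a): c,s=np.cos(a),np.sin(a);return np.array([[c,-s,0],[s,c,0],[0,0,1]])
def world(v,L): return np.asarray(L,float)@R(v[2]).T+[v[0],v[1],0]
a=np.array([.819,0,.574]);n=np.array([.574,0,-.819])
def peg(y,s,d=0): return np.array([0,y,78])+s*a+d*n
def fit(L,px,v0):
    f=lambda v:(proj(world(v,L),"top")-px).ravel()
    r=least_squares(f,v0,x_scale=[100,100,1]);print("res px",np.round(r.fun.reshape(-1,2),1).tolist());return r.x
E
python3 - <<'E'
from h import *
u=lambda l,c,r:np.array(l,float)/8-.44+[c,r]
rk=fit([peg(-62,136),peg(62,136),peg(-62,110,4),peg(62,110,4)],u([[245,227],[303,555],[284,223],[340,546]],295,142),[450,-250,1.7])
T=[[x,y+o,38] for o in(-57,57) for x,y in((62,26),(62,-26),(-62,26),(-62,-26))]
tr=fit(T,u([[428,215],[556,215],[425,521],[553,521],[147,215],[274,215],[142,520],[270,520]],145,155),[400,200,0])
print("rack",rk,"tray",tr)
for nme,y in(("wais",-62),("str",62)): print(nme,world(rk,peg(y,55,4)),"tip",world(rk,peg(y,136)))
print("seats w,s",world(tr,[[0,57,41],[0,-57,41]]))
o=[]
for c,(r0,c0) in(("top",(140,290)),("side",(100,220)),("side",(195,170))):
    im=cv2.imread("pics/"+c[0]+".png");k=5
    I=cv2.resize(im[r0:r0+85,c0:c0+110],None,fx=k,fy=k,interpolation=cv2.INTER_CUBIC)
    P=[*world(rk,[peg(s,q,d) for s in(-62,62) for q,d in((136,0),(0,4),(110,4),(110,27),(110,-19),(0,-30))]),*world(tr,T)]
    for x,y in proj(P,c): cv2.circle(I,(int((x-c0+.5)*k),int((y-r0+.5)*k)),2,(255,255,0),-1)
    o.append(I)
o=np.hstack(o[:2]+[]) if 0 else np.vstack([np.hstack([cv2.resize(o[0],(400,300)),cv2.resize(o[1],(400,300))]),np.hstack([cv2.resize(o[2],(400,300)),np.zeros((300,400,3),np.uint8)])])
cv2.imwrite("pics/ov.png",o)
for q in["straight_roller_center","waisted_roller_center"]: pass
print("side proj centres",proj(world(rk,[peg(-62,55,4),peg(62,55,4)]),"side"),proj(world(tr,[[0,57,41],[0,-57,41]]),"side"))
from station import spot_in,camera,mark_of,sense
for q in("wood_stick","clay_figure"):
    print(q,[(d["rect"],d["confidence"]) for d in spot_in(q,"top")][:2])
print(sense()["time"])
E
```

```text
res px [[-0.2, -0.1], [-0.2, 0.0], [0.1, -0.1], [0.2, 0.1]]
res px [[-0.1, 0.0], [-0.2, 0.1], [-0.1, -0.1], [-0.1, -0.0], [0.1, -0.0], [0.1, -0.0], [0.1, -0.0], [0.1, 0.0]]
rack [ 511.40224569 -301.91154915    1.71298638] tray [ 4.77346515e+02  2.43589721e+02 -2.28108041e-02]
wais [ 566.06778327 -246.262207    106.294     ] tip [ 556.99216009 -182.86552797  156.064     ]
str [ 443.31918935 -263.83442058  106.294     ] tip [ 434.24356617 -200.43774154  156.064     ]
seats w,s [[478.64661856 300.57489192  41.        ]
 [476.0464124  186.60454961  41.        ]]
side proj centres [[267.29232021 124.61718567]
 [298.13201133 131.79307226]] [[220.56489754 251.32981555]
 [237.20511792 225.57105887]]
wood_stick [([264.8, 185.3, 271.9, 236.3], 0.54)]
clay_figure [([259.1, 133.6, 278.7, 150.8], 0.84)]
1.2
```

View pics/ov.png

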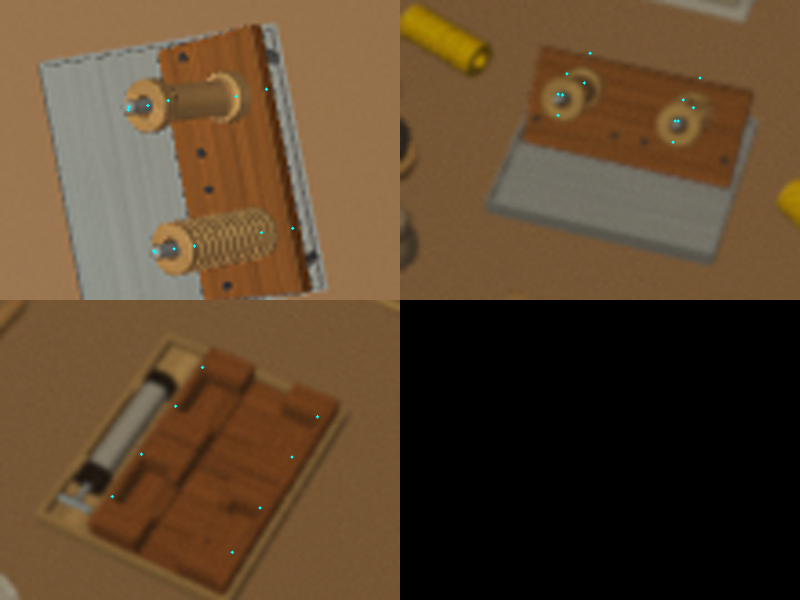

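The fit agrees with both views: residuals are 0.2 px or less, and the side overlay lands on the pegs, face centres and nests. I'll take the straight roller first, moving over the near peg.

Call:
servo_tool:
  series:
    - [85,15,0,10,-0.08]
    - [85,45,0,30,-0.19]
    - [85,80,0,55,-0.31]
    - [85,115,0,80,-0.43]
    - [85,150,-3,105,-0.55]
    - [85,185,-5,130,-0.67]
    - [85,215,-7,150,-0.79]
    - [85,240,-8,168,-0.91]
  grip_force: 40

```text
time: 1.87
tcp_pos: [387.0, -341.0, 203.2]
tcp_rot: [[0.289, 0.001, -0.957], [0.957, -0.001, 0.289], [-0.0, -1.0, -0.002]]
force: [0.4, 0.1, -0.4]
gripper_width: 0.993
```

```bash
cat >> h.py <<'E'
def go(t,yaw=None):
    from station import sense
    s=sense();r=s["tcp_rot"];p=s["tcp_pos"];y=np.degrees(np.arctan2(r[1,2],r[0,2]))
    print("t",round(s["time"],2),"p",np.round(p,1),"yaw",round(y%360,2),"w",round(float(s["gripper_width"])*85.4,1),"F",np.round(s["force"],1),"q",np.round(s["q"],2))
    if t is not None: print("tool shift",np.round((np.array(t)-p)@r,1),"turn",None if yaw is None else round(-np.radians((yaw-y+180)%360-180),3))
E
python3 -c "
from h import *
go([442.6,-259,195],188.15)"
```

```text
t 1.87 p [ 387.  -341.   203.2] yaw 163.18 w 84.8 F [ 0.4  0.1 -0.4] q [-0.41  0.19 -0.24 -0.   -1.13  0.11]
tool shift [ 94.6   8.3 -29.5] turn -0.436
```

Call:
servo_tool:
  series:
    - [85,18,2,-6,-0.1]
    - [85,45,4,-14,-0.21]
    - [85,72,6,-22,-0.32]
    - [85,90,8,-28,-0.41]
    - [85,95,8,-29.5,-0.44]
    - [85,95,8,-29.5,-0.44]
    - [85,95,8,-29.5,-0.44]
    - [85,95,8,-29.5,-0.44]

```text
time: 2.53
tcp_pos: [441.4, -261.9, 194.6]
tcp_rot: [[-0.136, -0.0, -0.991], [0.991, -0.0, -0.136], [-0.0, -1.0, 0.0]]
force: [0.7, 0.2, 0.3]
gripper_width: 0.995
```

```bash
python3 -c "
from h import *
go([442.6,-259,89],188.15)
from station import camera
im=camera('top');cv2.imwrite('pics/t2.png',im[:,:,::-1])
k=6;a=cv2.resize(im[130:230,290:390,::-1],None,fx=k,fy=k,interpolation=cv2.INTER_CUBIC);cv2.imwrite('pics/t2c.png',a)"
```

```text
t 2.53 p [ 441.4 -261.9  194.6] yaw 187.84 w 85.0 F [0.7 0.2 0.3] q [-0.22  0.19 -0.26  0.   -1.11  0.36]
tool shift [  2.7 105.6  -1.6] turn -0.005
```

Call:
servo_tool:
  series:
    - [85,2,15,-1.5,-0.005]
    - [85,2.5,40,-1.5,-0.005]
    - [85,2.5,65,-1.5,-0.005]
    - [85,2.5,85,-1.5,-0.005]
    - [85,2.5,96,-1.5,-0.005]
    - [85,2.5,102,-1.5,-0.005]
    - [85,2.5,105,-1.5,-0.005]
    - [85,2.5,105,-1.5,-0.005]

```text
time: 3.25
tcp_pos: [442.8, -259.1, 89.5]
tcp_rot: [[-0.142, -0.0, -0.99], [0.99, -0.0, -0.142], [-0.0, -1.0, 0.0]]
force: [0.3, 0.7, -0.1]
gripper_width: 0.993
```

Call:
servo_tool:
  series:
    - [60,0,0,0,0]
    - [40,0,0,0,0]
    - [30,0,0,0,0]
    - [30,0,0,0,0]
    - [30,0,0,0,0]
    - [30,0,0,0,0]
    - [30,0,0,0,0]
    - [30,0,0,0,0]

```text
time: 3.92
tcp_pos: [443.3, -258.6, 90.7]
tcp_rot: [[-0.144, 0.001, -0.99], [0.99, -0.001, -0.144], [-0.001, -1.0, -0.001]]
force: [-2.7, 1.4, 5.0]
gripper_width: 0.391
```

```bash
python3 -c "
from h import *
go([442.6,-259,89],188.15)"
```

```text
t 3.92 p [ 443.3 -258.6   90.7] yaw 188.28 w 33.4 F [-2.7  1.4  5. ] q [-0.21  0.3  -0.41  0.   -0.86  0.36]
tool shift [-0.3  1.7  0.7] turn 0.002
```

The width reads 33 mm where I expected 46, so I need to look.

```bash
python3 -c "
from h import *
go(None)
from station import camera
t=camera('top');s=camera('side')
k=5;f=lambda im,r,c:cv2.resize(im[r:r+110,c:c+80,::-1],None,fx=k,fy=k,interpolation=cv2.INTER_CUBIC)
cv2.imwrite('pics/g.png',np.hstack([f(t,140,300),f(s,60,255)]))"
```

```text
t 3.92 p [ 443.3 -258.6   90.7] yaw 188.28 w 33.4 F [-2.7  1.4  5. ] q [-0.21  0.3  -0.41  0.   -0.86  0.36]
```

View pics/g.png

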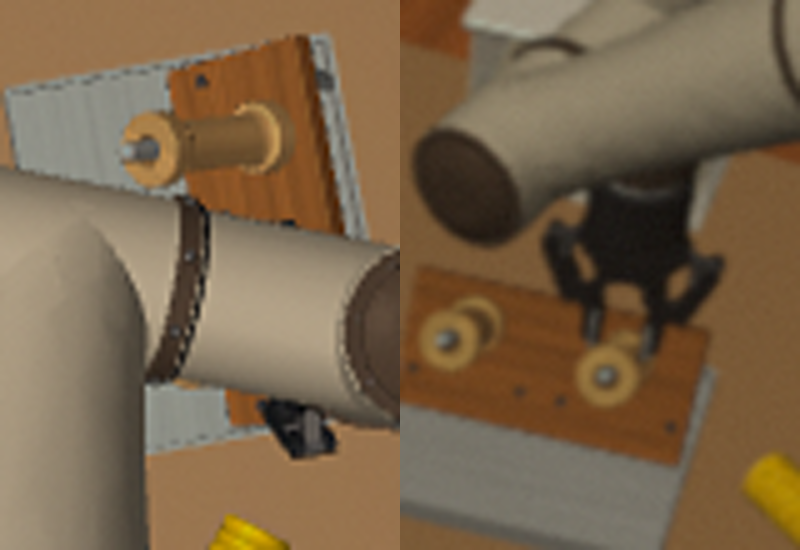

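```bash
python3 -c "
from h import *
z=np.array([-.99,-.142,0]);p=np.array([443.3,-258.6,90.7])
P=[[442.6,-259,109.7],p+z*17,p-z*17,p+z*17+[0,0,19],p-z*17+[0,0,19],p+[0,0,73]]
for q in P: print(np.round(q),np.round((proj([q],'side')[0]-[255,60]+.5)*5+[400,0]))
"
```

```text
[ 443. -259.  110.] [617. 363.]
[ 426. -261.   91.] [635. 385.]
[ 460. -256.   91.] [592. 375.]
[ 426. -261.  110.] [638. 368.]
[ 460. -256.  110.] [595. 358.]
[ 443. -259.  164.] [623. 311.]
```

Call:
servo_tool:
  series:
    - [30,0,0,0,0]
    - [30,0,0,0,0]
    - [30,0,0,0,0]
    - [30,0,0,0,0]
    - [30,0,0,0,0]
    - [30,0,0,0,0]
    - [30,0,0,0,0]
    - [30,0,0,0,0]

```text
time: 4.68
tcp_pos: [443.3, -258.7, 90.7]
tcp_rot: [[-0.144, 0.001, -0.99], [0.99, -0.001, -0.144], [-0.001, -1.0, -0.001]]
force: [-2.2, 2.2, 5.2]
gripper_width: 0.392
```

Call:
servo_tool:
  series:
    - [60,0,0,0,0]
    - [75,0,0,0,0]
    - [75,0,0,0,0]
    - [75,0,-4,0,0]
    - [75,0,-7,0,0]
    - [75,0,-7,0,0]
    - [75,0,-7,0,0]
    - [75,0,-7,0,0]

```text
time: 5.35
tcp_pos: [443.0, -258.5, 96.5]
tcp_rot: [[-0.143, 0.0, -0.99], [0.99, 0.0, -0.143], [0.0, -1.0, -0.0]]
force: [-0.3, -0.1, -0.7]
gripper_width: 0.878
```

Call:
servo_tool:
  series:
    - [50,0,0,0,0]
    - [30,0,0,0,0]
    - [30,0,0,0,0]
    - [30,0,0,0,0]
    - [30,0,0,0,0]
    - [30,0,0,0,0]
    - [30,0,0,0,0]
    - [30,0,0,0,0]

```text
time: 6.02
tcp_pos: [443.0, -258.5, 96.5]
tcp_rot: [[-0.143, -0.0, -0.99], [0.99, 0.0, -0.143], [0.0, -1.0, 0.0]]
force: [0.3, 0.9, 0.1]
gripper_width: 0.352
```

```bash
python3 -c "
from h import *
from station import camera,sense
s=camera('side');st=sense();p=st['tcp_pos'];r=st['tcp_rot']
k=10;c0,r0=265,85;I=cv2.resize(s[r0:r0+58,c0:c0+75,::-1],None,fx=k,fy=k,interpolation=cv2.INTER_CUBIC)
rk=[511.4,-301.9,1.713]
def dot(q,c):
    x,y=proj([q],'side')[0];cv2.circle(I,(int((x-c0+.5)*k),int((y-r0+.5)*k)),4,c,-1)
dot(p,(0,0,255))
for sg in(-1,1):
    for h in(0,19,38): dot(p+r[:,2]*15*sg+[0,0,h],(0,255,0))
    dot(p+r[:,2]*38*sg+[0,0,73],(255,0,255))
for y in(62,-62):
  for q,d in((136,0),(110,27),(110,-19),(0,27),(0,-19),(61,-19)): dot(world(rk,peg(y,q,d)),(255,255,0))
cv2.imwrite('pics/g2.png',I);print(st['time'],p)"
```

```text
6.0667 [ 443.06395671 -258.52997428   96.51828464]
```

View pics/g2.png

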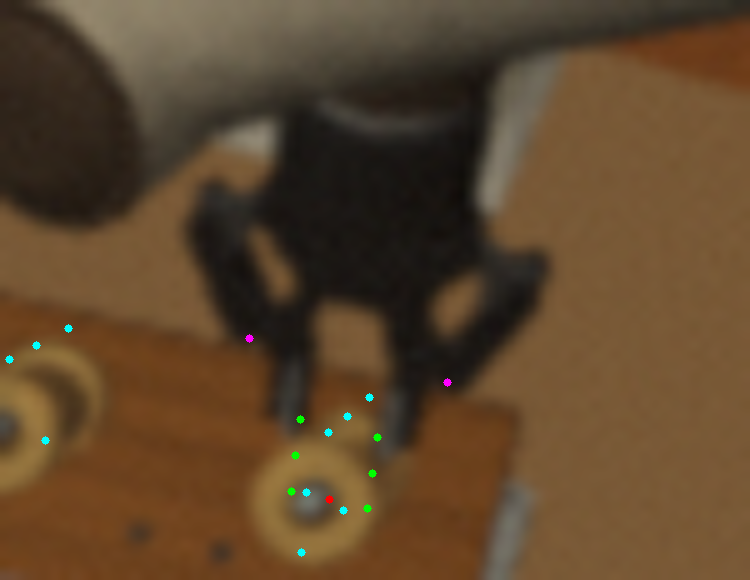

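The overlay shows the rack where I fitted it, but the fingers end about 5 px (roughly 28 mm) higher than the reported TCP implies. The contact widths agree: 33 mm at first, then no contact at all. So the real tips sit about 28 mm above the reported TCP. I'll open, go lower in guarded steps and watch the force.

Call:
servo_tool:
  series:
    - [75,0,0,0,0]
    - [75,0,0,0,0]
    - [75,0,0,0,0]
    - [75,0,0,0,0]
    - [75,0,4,0,0]
    - [75,0,9,0,0]
    - [75,0,15,0,0]
    - [75,0,20,0,0]

```text
time: 6.73
tcp_pos: [442.6, -258.4, 75.6]
tcp_rot: [[-0.143, -0.001, -0.99], [0.99, 0.0, -0.143], [0.0, -1.0, 0.001]]
force: [1.1, -0.7, 0.1]
gripper_width: 0.882
```

Call:
servo_tool:
  series:
    - [75,0,2,0,0]
    - [75,0,4,0,0]
    - [75,0,6,0,0]
    - [75,0,8,0,0]
    - [75,0,8,0,0]
    - [75,0,8,0,0]
    - [75,0,8,0,0]
    - [75,0,8,0,0]

```text
time: 7.4
tcp_pos: [443.2, -258.6, 68.7]
tcp_rot: [[-0.144, 0.0, -0.99], [0.99, -0.0, -0.144], [-0.0, -1.0, -0.0]]
force: [0.4, -0.2, 0.2]
gripper_width: 0.881
```

Call:
servo_tool:
  series:
    - [75,0,2,0,0]
    - [75,0,4,0,0]
    - [75,0,6,0,0]
    - [75,0,6,0,0]
    - [75,0,6,0,0]
    - [65,0,6,0,0]
    - [55,0,6,0,0]
    - [40,0,6,0,0]

```text
time: 8.07
tcp_pos: [443.2, -258.6, 62.8]
tcp_rot: [[-0.144, 0.0, -0.99], [0.99, -0.0, -0.144], [-0.0, -1.0, -0.0]]
force: [-3.6, 2.8, 11.5]
gripper_width: 0.532
```

Call:
servo_tool:
  series:
    - [38,0,0,0,0]
    - [38,0,0,0,0]
    - [38,0,0,0,0]
    - [38,0,0,0,0]
    - [38,0,0,0,0]
    - [38,0,0,0,0]
    - [38,0,0,0,0]
    - [38,0,0,0,0]

```text
time: 8.73
tcp_pos: [443.2, -258.6, 63.0]
tcp_rot: [[-0.144, 0.0, -0.99], [0.99, -0.0, -0.144], [-0.0, -1.0, -0.0]]
force: [-0.6, 2.2, 5.0]
gripper_width: 0.533
```

```bash
python3 -c "
from h import *
go(None)
from station import camera,sense
s=camera('side')
k=10;c0,r0=265,85;I=cv2.resize(s[r0:r0+58,c0:c0+75,::-1],None,fx=k,fy=k,interpolation=cv2.INTER_CUBIC)
cv2.imwrite('pics/g3.png',I)"
```

```text
t 8.73 p [ 443.2 -258.6   63. ] yaw 188.27 w 45.5 F [-0.6  2.2  5. ] q [-0.21  0.34 -0.44  0.   -0.79  0.36]
```

View pics/g3.png

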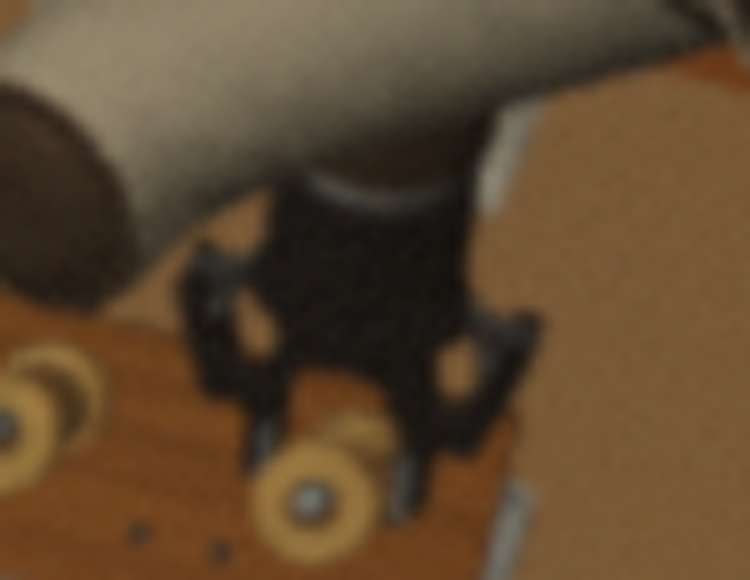

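The full diameter is now between the pads at 45.5 mm. I'll lift a little to centre the bore, then slide along the peg.

Call:
servo_tool:
  series:
    - [38,-1,-2,0,0]
    - [38,-2,-3,0,0]
    - [38,0,-4.5,0,0]
    - [38,4,-7.3,0,0]
    - [38,10,-11.5,0,0]
    - [38,16,-15.7,0,0]
    - [38,23,-20.6,0,0]
    - [38,31,-26.2,0,0]
  grip_force: 40

```text
time: 9.45
tcp_pos: [438.4, -227.1, 89.2]
tcp_rot: [[-0.143, -0.0, -0.99], [0.99, -0.0, -0.143], [-0.0, -1.0, 0.0]]
force: [-0.7, 0.1, -1.6]
gripper_width: 0.528
```

Call:
servo_tool:
  series:
    - [38,10,-7,0,0]
    - [38,20,-14,0,0]
    - [38,30,-21,0,0]
    - [38,40,-28,0,0]
    - [38,50,-35,0,0]
    - [38,60,-42,0,0]
    - [38,70,-49,0,0]
    - [38,80,-56,0,0]

```text
time: 10.12
tcp_pos: [426.9, -147.7, 145.5]
tcp_rot: [[-0.144, 0.0, -0.99], [0.99, 0.0, -0.144], [0.0, -1.0, -0.0]]
force: [-0.8, -0.0, -1.5]
gripper_width: 0.523
```

Call:
servo_tool:
  series:
    - [38,8,-6,0,0]
    - [38,16,-12,0,0]
    - [38,22,-18,0,0]
    - [38,26,-24,0,0]
    - [38,26,-27,0,0]
    - [38,26,-27,0,0]
    - [38,26,-27,0,0]
    - [38,26,-27,0,0]

```text
time: 10.78
tcp_pos: [423.1, -123.2, 171.3]
tcp_rot: [[-0.143, -0.001, -0.99], [0.99, 0.0, -0.143], [0.0, -1.0, 0.001]]
force: [0.5, 1.3, -0.6]
gripper_width: 0.532
```

```bash
python3 -c "
from h import *
go(None)
from station import camera,sense
s=camera('side')
k=8;c0,r0=235,80;I=cv2.resize(s[r0:r0+70,c0:c0+95,::-1],None,fx=k,fy=k,interpolation=cv2.INTER_CUBIC)
cv2.imwrite('pics/g4.png',I)"
```

```text
t 10.78 p [ 423.1 -123.2  171.3] yaw 188.21 w 45.4 F [ 0.5  1.3 -0.6] q [ 0.09  0.09 -0.45 -0.   -1.03  0.06]
```

View pics/g4.png

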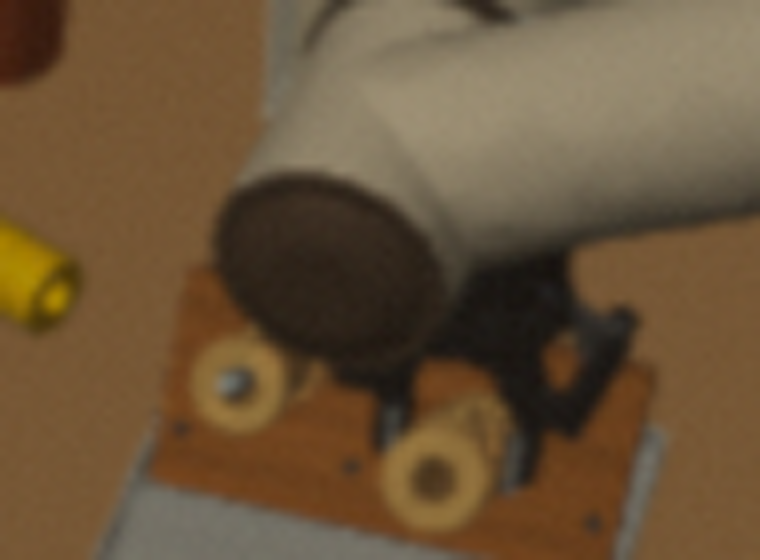

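The straight roller is off its peg and in the grip, with the bore visible at about (289,139). I'll check where it sits in the hand against a no-slip prediction.

```bash
python3 -c "
from h import *
rk=[511.4,-301.9,1.713]
x=R(1.713)@[1,0,0]
c=np.array([443.3,-263.8,106.3])+[-20.1,135.4,108.3]
for th in(30,35,40):
  t=np.radians(th);f=c+55*(np.cos(t)*x+[0,0,np.sin(t)]);print(th,'face side',proj([f],'side'))
print('centre',c,proj([c],'side'))
# where finger tips were in g3: right finger tip bottom px
from station import outline_of
for d in outline_of('straight_roller_center','side')[:4]:
  m=d['region'];r=np.argwhere(m);print(d['confidence'],d['rect'],r.mean(0),m.sum())
# base check
print('base side',proj([[0,0,0]],'side'),'top',proj([[0,0,0]],'top'))
"
```

```text
30 face side [[288.7040363  139.58376672]]
35 face side [[288.99765525 138.2139301 ]]
40 face side [[289.31253653 136.82270338]]
centre [ 423.2 -128.4  214.6] [[291.62320622 135.83868351]]
0.85 [345.2, 124.5, 366.9, 148.9] [135.45517241 353.99310345] 290
0.71 [321.7, 149.7, 351.4, 176.1] [162.95280236 335.80530973] 339
0.67 [217.3, 101.0, 243.4, 122.4] [110.98194946 232.40433213] 277
base side [[385.46643614 243.59798432]] top [[266.0734242  345.06067629]]
```

No slip: the face is predicted at (289.0,138.2) and seen at about (289,139). The tool can only turn about the vertical, so I'll level the roller by pivoting it between the pads. Its lower edge goes down on the free tabletop between the stick and the tray. First I move there and turn to the nest heading.

Call:
servo_tool:
  series:
    - [38,15,0,-2,-0.1]
    - [38,40,0,-6,-0.22]
    - [38,68,0,-10,-0.34]
    - [38,96,0,-15,-0.46]
    - [38,124,0,-19,-0.58]
    - [38,150,0,-24,-0.7]
    - [38,172,0,-27,-0.82]
    - [38,186,0,-29,-0.94]

```text
time: 11.55
tcp_pos: [425.4, 66.9, 171.5]
tcp_rot: [[-0.887, -0.0, -0.461], [0.461, -0.0, -0.887], [0.0, -1.0, 0.0]]
force: [0.2, -0.0, -0.6]
gripper_width: 0.527
```

Call:
servo_tool:
  series:
    - [38,0,6,0,-0.11]
    - [38,0,20,0,-0.22]
    - [38,0,40,0,-0.33]
    - [38,0,62,0,-0.42]
    - [38,0,84,0,-0.46]
    - [38,0,100,0,-0.465]
    - [38,0,110,0,-0.465]
    - [38,0,110,0,-0.465]

```text
time: 12.22
tcp_pos: [423.6, 64.2, 59.4]
tcp_rot: [[-1.0, -0.005, -0.023], [0.023, -0.003, -1.0], [0.005, -1.0, 0.003]]
force: [-0.8, 0.1, -1.0]
gripper_width: 0.526
```

```bash
python3 -c "
from h import *
go([425,65,10],268.7)"
```

```text
t 12.22 p [423.6  64.2  59.4] yaw 268.7 w 44.9 F [-0.8  0.1 -1. ] q [ 0.53  0.22 -0.64 -0.   -0.72  1.02]
tool shift [-1.6 49.4 -1. ] turn -0.0
```

Call:
servo_tool:
  series:
    - [40,0,8,0,0]
    - [40,0,20,0,0]
    - [40,0,34,0,0]
    - [40,0,43,0,0]
    - [40,0,48,0,0]
    - [40,0,50,0,0]
    - [40,0,51,0,0]
    - [40,0,51,0,0]
  grip_force: 25

```text
time: 12.88
tcp_pos: [425.9, 65.5, 11.1]
tcp_rot: [[-1.0, 0.001, -0.022], [0.022, 0.0, -1.0], [-0.001, -1.0, -0.0]]
force: [0.2, 0.0, 0.2]
gripper_width: 0.528
```

Call:
servo_tool:
  series:
    - [40,1,1,0,0]
    - [40,2.5,2.2,0,0]
    - [40,4,3.5,0,0]
    - [40,5.5,4.7,0,0]
    - [40,7,6,0,0]
    - [40,8.5,7.2,0,0]
    - [40,10,8.5,0,0]
    - [40,10,8.5,0,0]

```text
time: 13.55
tcp_pos: [416.3, 65.8, 3.0]
tcp_rot: [[-1.0, 0.002, -0.021], [0.021, 0.001, -1.0], [-0.002, -1.0, -0.001]]
force: [-1.3, -2.0, 7.1]
gripper_width: 0.527
```

Contact is at about 7 N. I'll continue the pivot and watch the force.

Call:
servo_tool:
  series:
    - [40,1.2,1.5,0,0]
    - [40,2.4,3,0,0]
    - [40,3.6,4.5,0,0]
    - [40,4.8,6,0,0]
    - [40,6,7.5,0,0]
    - [40,7.2,9,0,0]
    - [40,8.2,10.5,0,0]
    - [40,8.2,10.5,0,0]

```text
time: 14.22
tcp_pos: [406.0, 65.4, -7.8]
tcp_rot: [[-1.0, -0.002, -0.021], [0.021, -0.001, -1.0], [0.002, -1.0, 0.001]]
force: [-5.5, 0.6, 10.7]
gripper_width: 0.527
```

Call:
servo_tool:
  series:
    - [40,1,1.5,0,0]
    - [40,2,3,0,0]
    - [40,2.8,4.5,0,0]
    - [40,3.5,6,0,0]
    - [40,4.2,7.2,0,0]
    - [40,4.8,8.5,0,0]
    - [40,4.8,8.5,0,0]
    - [40,4.8,8.5,0,0]

```text
time: 14.88
tcp_pos: [401.1, 65.3, -16.6]
tcp_rot: [[-1.0, -0.002, -0.022], [0.022, -0.001, -1.0], [0.002, -1.0, 0.001]]
force: [-4.3, 0.3, 6.2]
gripper_width: 0.528
```

```bash
python3 -c "
from h import *
go(None)
from station import camera,sense
s=camera('side')
p=sense()['tcp_pos'];x,y=proj([p+[0,0,40]],'side')[0];print(x,y)
k=8;c0,r0=int(x)-47,int(y)-35;I=cv2.resize(s[r0:r0+70,c0:c0+95,::-1],None,fx=k,fy=k,interpolation=cv2.INTER_CUBIC)
print(c0,r0);cv2.imwrite('pics/g5.png',I)"
```

```text
t 14.88 p [401.1  65.3 -16.6] yaw 268.75 w 45.1 F [-4.3  0.3  6.2] q [ 0.57  0.33 -0.77 -0.   -0.47  0.98]
271.6164055298973 210.67748034099355
224 175
```

View pics/g5.png

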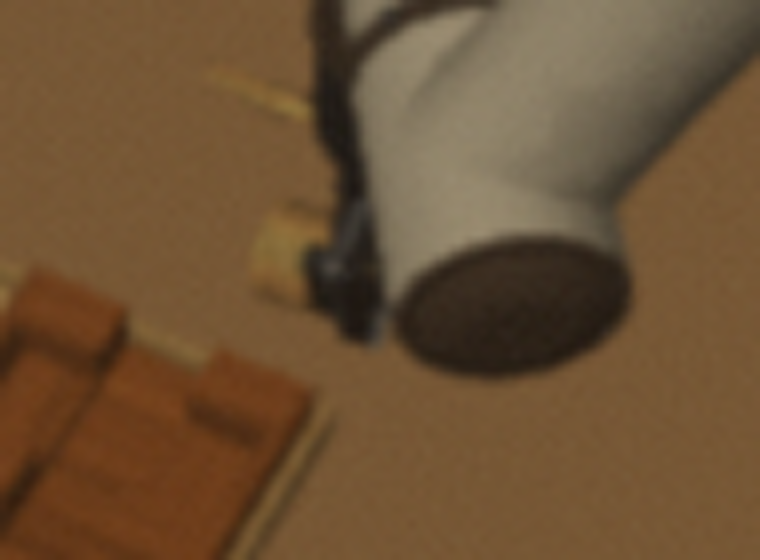

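The roller's far end is visible at about (259,206) and nearly level; the stick is untouched. I'll finish the levelling.

Call:
servo_tool:
  series:
    - [40,0.6,1.2,0,0]
    - [40,1.2,2.4,0,0]
    - [40,1.7,3.6,0,0]
    - [40,2.2,4.8,0,0]
    - [40,2.5,5.5,0,0]
    - [40,2.5,5.5,0,0]
    - [40,2.5,5.5,0,0]
    - [40,2.5,5.5,0,0]

```text
time: 15.6
tcp_pos: [398.8, 65.4, -22.1]
tcp_rot: [[-1.0, -0.002, -0.022], [0.022, -0.001, -1.0], [0.002, -1.0, 0.001]]
force: [-4.2, 0.3, 5.7]
gripper_width: 0.533
```

Call:
servo_tool:
  series:
    - [40,0.3,0.5,0,0]
    - [40,0.5,1,0,0]
    - [40,0.6,1.5,0,0]
    - [40,0.7,2,0,0]
    - [40,0.7,2,0,0]
    - [40,0.7,2,0,0]
    - [40,0.7,2,0,0]
    - [40,0.7,2,0,0]

```text
time: 16.27
tcp_pos: [398.1, 65.4, -24.1]
tcp_rot: [[-1.0, -0.001, -0.022], [0.022, -0.001, -1.0], [0.001, -1.0, 0.001]]
force: [-3.6, 0.6, 6.3]
gripper_width: 0.527
```

Call:
servo_tool:
  series:
    - [40,0,0.7,0,0]
    - [40,0,1.4,0,0]
    - [40,0,2,0,0]
    - [40,0,2,0,0]
    - [40,0,2,0,0]
    - [40,0,2,0,0]
    - [40,0,2,0,0]
    - [40,0,2,0,0]

```text
time: 16.93
tcp_pos: [398.2, 65.4, -25.0]
tcp_rot: [[-1.0, -0.001, -0.022], [0.022, -0.001, -1.0], [0.001, -1.0, 0.001]]
force: [-6.7, -0.2, 20.7]
gripper_width: 0.532
```

The force jumped to 21 N at TCP z of about −25, so the roller lies flat and level, with its axis 47.5 mm above the reported TCP. Next I grip it firmly, lift and carry it to the straight nest.

Call:
servo_tool:
  series:
    - [40,0,-2,0,0]
    - [40,0,-12,0,0]
    - [40,0,-32,0,0]
    - [40,0,-56,0,0]
    - [40,-12,-76,-22,0]
    - [40,-28,-86,-50,0]
    - [40,-46,-87,-82,0]
    - [40,-62,-87,-110,0]
  grip_force: 40

```text
time: 17.6
tcp_pos: [464.8, 176.4, 62.0]
tcp_rot: [[-1.0, 0.003, -0.022], [0.022, 0.002, -1.0], [-0.003, -1.0, -0.002]]
force: [0.9, 0.1, 0.1]
gripper_width: 0.53
```

Call:
servo_tool:
  series:
    - [40,-7,0,-13,0]
    - [40,-7,0,-13,0]
    - [40,-7,0,-13,0]
    - [40,-7,0,-13,0]
    - [40,-7,0,-13,0]
    - [40,-7,0,-13,0]
    - [40,-7,0,-13,0]
    - [40,-7,0,-13,0]

```text
time: 18.27
tcp_pos: [470.7, 186.9, 60.9]
tcp_rot: [[-1.0, 0.0, -0.022], [0.022, 0.0, -1.0], [-0.0, -1.0, -0.0]]
force: [0.1, -0.0, -0.7]
gripper_width: 0.525
```

```bash
python3 -c "
from h import *
go([469.7,186.7,-6.5],268.7)
from station import camera,sense,mark_of
s=camera('side');p=sense()['tcp_pos'];ax=np.array([1,-.0227,0])
c=p+ax*6.3+[0,0,47.5]
x,y=proj([c],'side')[0];k=8;c0,r0=int(x)-47,int(y)-35;I=cv2.resize(s[r0:r0+70,c0:c0+95,::-1],None,fx=k,fy=k,interpolation=cv2.INTER_CUBIC)
for q in [c+ax*55,c-ax*55,c+ax*55+[0,0,23],c+ax*55-[0,0,23],c+ax*55+[0.5,23,0],c+ax*55-[.5,23,0],c-ax*55+[0,0,23],c-ax*55-[0,0,23],c-ax*55+[.5,23,0]]:
  u,v=proj([q],'side')[0];cv2.circle(I,(int((u-c0+.5)*k),int((v-r0+.5)*k)),3,(255,255,0),-1)
cv2.imwrite('pics/g6.png',I)
t=camera('top');cv2.imwrite('pics/t6.png',t[:,:,::-1])"
```

```text
t 18.27 p [470.7 186.9  60.9] yaw 268.72 w 44.8 F [ 0.1 -0.  -0.7] q [ 0.7   0.33 -0.46 -0.   -0.78  0.85]
tool shift [ 1.  67.4  0.2] turn 0.0
```

View pics/g6.png

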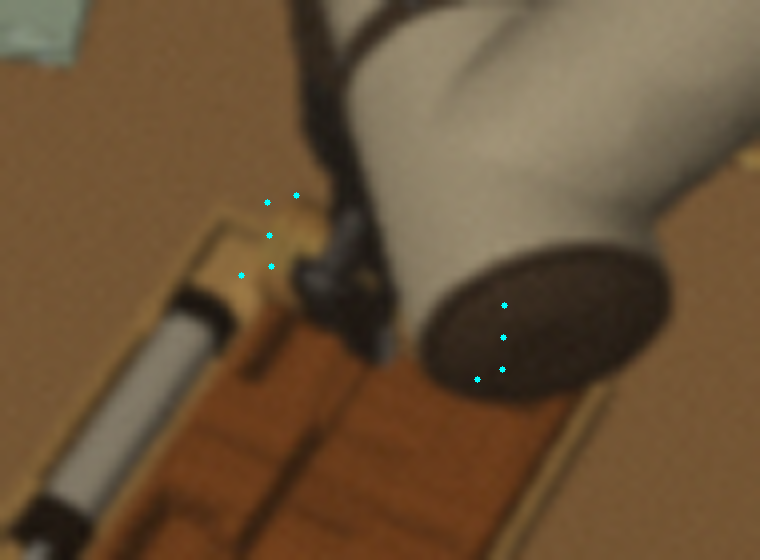

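```bash
python3 -c "
from h import *
from station import outline_of,sense,camera
p=sense()['tcp_pos'];ax=np.array([1,-.0227,0]);c=p+ax*6.3+[0,0,47.5]
th=np.linspace(0,6.28,40);circ=np.array([[0.5*0+ .0227*23*np.cos(t),23*np.cos(t),23*np.sin(t)] for t in th])
e=proj(c+ax*55+circ,'side');print('pred far end ellipse',e.min(0),e.max(0))
for q in('straight_roller_center',):
  for d in outline_of(q,'side')[:6]: print(d['confidence'],np.round(d['rect'],1))
s=camera('side').astype(int);x,y=proj([c],'side')[0];c0,r0=int(x)-47,int(y)-35
print(c0,r0)
for r in range(r0+24,r0+40): print(r,' '.join('%3d,%3d,%3d'%tuple(v) for v in s[r,c0+28:c0+43]))
"
```

```text
pred far end ellipse [218.68452685 201.50123107] [225.55312146 214.26474688]
0.7 [219.5 103.  244.3 122.9]
0.55 [327.2 156.4 352.7 176.2]
0.37 [356.4 142.5 365.8 150.6]
189 179
203 117, 86, 52 117, 86, 53 117, 86, 52 115, 85, 51 117, 88, 54 118, 88, 54 117, 87, 53 116, 85, 52 111, 83, 48 109, 82, 48 105, 76, 46 111, 82, 50 104, 75, 48  69, 51, 34  39, 33, 26
204 122, 92, 55 121, 88, 54 117, 87, 51 117, 86, 54 116, 86, 54 115, 84, 51 118, 88, 55 118, 87, 51 115, 83, 47 105, 75, 42  99, 72, 41  99, 73, 43  84, 64, 37  54, 42, 30  35, 31, 24
205 126, 96, 56 125, 96, 57 123, 91, 56 121, 89, 55 119, 90, 55 117, 87, 52 121, 89, 50 124, 89, 49 121, 87, 47 114, 83, 45 109, 78, 42 103, 72, 38  83, 61, 37  52, 40, 31  43, 36, 32
206 111, 85, 48 122, 93, 54 126, 95, 56 126, 95, 55 125, 97, 56 123, 93, 54 130, 98, 54 132, 97, 52 127, 92, 50 127, 92, 49 126, 90, 49 115, 84, 45  95, 69, 39  61, 48, 33  53, 46, 40
207 103, 79, 46 112, 84, 49 115, 88, 51 119, 91, 51 125, 96, 55 129,100, 56 132,102, 56 135,102, 55 133,100, 54 134, 99, 53 131, 97, 52 125, 90, 49 110, 80, 44  72, 55, 37  58, 52, 45
208
[... 1320 characters left out ...]
, 65 130, 98, 55 112, 81, 45 102, 73, 41 109, 78, 42 109, 79, 43  83, 61, 35  50, 39, 26  44, 37, 32  51, 46, 40  51, 46, 39  45, 40, 34  44, 38, 32
216 111, 84, 49 144,111, 63 152,117, 66 140,106, 62 117, 86, 47  97, 67, 36  94, 66, 34 100, 71, 39  91, 65, 37  61, 44, 27  41, 33, 25  39, 32, 27  39, 35, 28  38, 32, 28  37, 29, 25
217  75, 57, 33 125, 97, 55 147,113, 66 139,105, 60 120, 85, 46 101, 64, 31  93, 56, 28  87, 58, 31  77, 53, 31  61, 43, 27  43, 34, 25  35, 28, 22  35, 29, 23  34, 27, 22  33, 27, 21
218  48, 36, 22  93, 70, 41 127, 97, 54 129, 92, 51 112, 74, 38  99, 58, 28  84, 51, 24  69, 42, 21  63, 41, 24  58, 40, 25  43, 31, 22  36, 28, 21  31, 26, 20  33, 26, 21  30, 24, 16
```

```bash
python3 -c "
from h import *
bg=cv2.imread('pics/s.png').astype(int)
def ell(g,o,th):
    ax=np.array([1,-.0227,0])*np.cos(th)-[0,0,np.sin(th)]
    up=np.array([np.sin(th),0,np.cos(th)]);la=np.array([.0227,1,0]);c=g+ax*(55+o)
    t=np.linspace(0,6.28,60)[:,None];return proj(c+23*(np.cos(t)*la+np.sin(t)*up),'side')
g=np.array([401.1,65.3,30.4])
for o,th in((6.3,7),(2,7),(-2,7),(0,3)):
    e=ell(g,o,np.radians(th));print(o,th,e.min(0).round(1),e.max(0).round(1))
I=cv2.imread('pics/g5.png');a=cv2.resize(I,(95,70),interpolation=cv2.INTER_AREA).astype(int)
d=np.abs(a-bg[175:245,224:319]).sum(2)
print(' '*4,*['%3d'%c for c in range(250,272)])
for r in range(194,218): print(r,*['%3d'%v for v in d[r-175,26:48]])
"
```

```text
6.3 7 [253.4 198.2] [259.3 210.3]
2 7 [254.5 198.5] [260.4 210.7]
-2 7 [255.5 198.9] [261.3 211.1]
0 3 [254.9 198.1] [260.8 210.1]
     250 251 252 253 254 255 256 257 258 259 260 261 262 263 264 265 266 267 268 269 270 271
194  10   7   7   4  11  11   0   9   3   8   5  10   7   9  46 113 158 166 126  59  48  53
195   2   2   4   5   5   6   4   6   1   4   1   8   8   6  18  64 136 172 155  68  46  76
196   6   3   4   5   7   1   2   3   6   4   3   3   7   4   1  38 109 160 155  80  47  69
197   3   8   1  10   4   7   5   6   4   6   4   3   9   4   7  41 112 161 157 102  41  71
198   1   5   3  11   6   4   9   0   3   2   6   7  10   4   5  45 113 157 169 115  38  67
199  11   8   5  11   2   8   6   7   1  11   5   5   5   7   3  33 106 159 152 101  38  55
200   9   3   2   2   9   4   5   3   6  10  28  42  22   8  14  48 105 145 118  80  48  48
201   3   4   7   2   6   4   5   9  19   8  15  23  29  34  40  82 119 123  96  87  60  46
202   3  15   8   3   5   4  12  28  38  26  22  14  10   9  34  88 125 113  86 114  71  43
203   3   9   8   0   1   2  20  35  46  47  52 
[... 631 characters left out ...]
  10  11  17  19  94 159 148 148 150 164 172 171 166 105
211   2  10   3   7   2  13  29  37  25  12  11  22  84 160 168 157 162 171 180 176 174 126
212   1   9   4   6   5   3  21  28  41  41  21  43  91 147 172 167 168 176 182 175 170 134
213   3   3   3   9   2   4   1   6  12  26  25  39  82 122 148 154 162 183 180 175 159 120
214   7   5   3   3  10   7   6   9   1   3   2  12  19  47  88 108 146 168 175 170 135  85
215   2   6   0   7   4   5   2  10   2   2   6   6   2   8  10  51 124 166 184 173 118  67
216   3   3   8   4   5   1   3   4   9   2   2   6  13   1   4  16  91 155 176 161 117  61
217   8   4   3   1   2   5   6   1   1   3   2   7   2   6   6   8  43  90 117 128  76  47
```

On the mat, the roller's visible far edge (col 255.0) fits a centre offset of about 0–2 mm, not 6 mm. The roller slipped a little along the pads while pivoting, so I'll correct the x target to TCP 475. The descent will be force-guarded.

Call:
servo_tool:
  series:
    - [40,-2,5,0,0]
    - [40,-4.3,15,0,0]
    - [40,-4.3,27,0,0]
    - [40,-4.3,38,0,0]
    - [40,-4.3,45,0,0]
    - [40,-4.3,50,0,0]
    - [40,-4.3,54,0,0]
    - [40,-4.3,57,0,0]

```text
time: 19.13
tcp_pos: [475.2, 187.2, 3.2]
tcp_rot: [[-1.0, -0.0, -0.022], [0.022, -0.0, -1.0], [0.0, -1.0, 0.0]]
force: [0.1, 0.8, -0.6]
gripper_width: 0.528
```

Call:
servo_tool:
  series:
    - [40,0,0.8,0,0]
    - [40,0,1.6,0,0]
    - [40,0,2.4,0,0]
    - [40,0,3.2,0,0]
    - [40,0,4,0,0]
    - [40,0,4.8,0,0]
    - [40,0,5.5,0,0]
    - [40,0,5.5,0,0]

```text
time: 19.8
tcp_pos: [475.1, 187.2, -1.8]
tcp_rot: [[-1.0, -0.0, -0.022], [0.022, -0.0, -1.0], [0.0, -1.0, 0.0]]
force: [-0.4, -0.0, -1.3]
gripper_width: 0.528
```

Call:
servo_tool:
  series:
    - [40,0,0.7,0,0]
    - [40,0,1.4,0,0]
    - [40,0,2.1,0,0]
    - [40,0,2.8,0,0]
    - [40,0,3.5,0,0]
    - [40,0,4,0,0]
    - [40,0,4,0,0]
    - [40,0,4,0,0]

```text
time: 20.47
tcp_pos: [475.2, 187.2, -5.6]
tcp_rot: [[-1.0, 0.0, -0.022], [0.022, 0.0, -1.0], [-0.0, -1.0, -0.0]]
force: [-0.3, 0.1, 1.2]
gripper_width: 0.528
```

Call:
servo_tool:
  series:
    - [40,0,0.5,0,0]
    - [40,0,1,0,0]
    - [40,0,1.5,0,0]
    - [40,0,2,0,0]
    - [40,0,2,0,0]
    - [40,0,2,0,0]
    - [40,0,2,0,0]
    - [40,0,2,0,0]

```text
time: 21.13
tcp_pos: [475.1, 187.2, -6.9]
tcp_rot: [[-1.0, 0.0, -0.021], [0.021, 0.0, -1.0], [-0.0, -1.0, -0.0]]
force: [-4.3, -0.2, 8.7]
gripper_width: 0.53
```

Call:
servo_tool:
  series:
    - [40,0,0.5,0,0]
    - [40,0,1,0,0]
    - [40,0,1,0,0]
    - [40,0,1,0,0]
    - [40,0,1,0,0]
    - [40,0,1,0,0]
    - [40,0,0.5,0,0]
    - [40,0,0,0,0]
  grip_force: 25

```text
time: 21.8
tcp_pos: [475.1, 187.3, -6.8]
tcp_rot: [[-1.0, 0.001, -0.022], [0.022, 0.0, -1.0], [-0.0, -1.0, -0.0]]
force: [-3.9, -0.7, 5.7]
gripper_width: 0.53
```

The roller has settled on the floor at the expected height. I'll release gently and rise.

Call:
servo_tool:
  series:
    - [47,0,-0.5,0,0]
    - [50,0,-0.5,0,0]
    - [55,0,-0.5,0,0]
    - [62,0,-0.5,0,0]
    - [70,0,-0.5,0,0]
    - [76,0,-0.5,0,0]
    - [76,0,-0.5,0,0]
    - [76,0,-0.5,0,0]

```text
time: 22.47
tcp_pos: [475.2, 187.2, -7.4]
tcp_rot: [[-1.0, -0.0, -0.022], [0.022, -0.0, -1.0], [0.0, -1.0, 0.0]]
force: [0.1, -0.3, -0.8]
gripper_width: 0.89
```

Call:
servo_tool:
  series:
    - [76,0,-5,0,0]
    - [76,0,-18,0,0]
    - [76,0,-40,0,0]
    - [76,0,-70,0,0]
    - [76,0,-100,0,0]
    - [76,0,-130,0,0]
    - [76,0,-155,0,0]
    - [76,0,-165,0,0]

```text
time: 23.13
tcp_pos: [477.0, 188.3, 162.2]
tcp_rot: [[-1.0, 0.007, -0.021], [0.021, 0.004, -1.0], [-0.007, -1.0, -0.004]]
force: [1.0, -0.1, -0.2]
gripper_width: 0.89
```

```bash
python3 -c "
from h import *
go([565.4,-241.4,157],188.15)
"
```

```text
t 23.13 p [477.  188.3 162.2] yaw 268.79 w 76.0 F [ 1.  -0.1 -0.2] q [ 0.69  0.22 -0.32  0.   -1.03  0.86]
tool shift [-97.4   4.1 427.7] turn 1.407
```

Call:
servo_tool:
  series:
    - [76,-5,0,15,0.1]
    - [76,-12,0,50,0.22]
    - [76,-20,0,88,0.34]
    - [76,-29,0,128,0.46]
    - [76,-38,0,168,0.58]
    - [76,-47,0,208,0.7]
    - [76,-56,0,248,0.82]
    - [76,-65,0,288,0.94]

```text
time: 23.8
tcp_pos: [533.4, -104.0, 157.3]
tcp_rot: [[-0.567, -0.001, -0.824], [0.824, 0.0, -0.567], [0.001, -1.0, 0.001]]
force: [1.6, -0.0, 0.3]
gripper_width: 0.888
```

```bash
python3 -c "
from h import *
go([565.4,-241.4,157],188.15)
"
```

```text
t 23.8 p [ 533.4 -104.   157.3] yaw 214.56 w 75.8 F [ 1.6 -0.   0.3] q [ 0.11  0.28 -0.25 -0.   -1.05  0.5 ]
tool shift [-131.3    0.2   51.5] turn 0.461
```

Call:
servo_tool:
  series:
    - [76,-20,0,8,0.1]
    - [76,-48,0,19,0.21]
    - [76,-78,0,31,0.32]
    - [76,-105,0,41,0.41]
    - [76,-124,0,48,0.455]
    - [76,-131,0,51.5,0.461]
    - [76,-131,0,51.5,0.461]
    - [76,-131,0,51.5,0.461]

```text
time: 24.47
tcp_pos: [565.9, -238.7, 157.0]
tcp_rot: [[-0.148, -0.001, -0.989], [0.989, 0.001, -0.148], [0.001, -1.0, 0.001]]
force: [-0.6, 0.2, -0.2]
gripper_width: 0.891
```

```bash
python3 -c "
from h import *
go([565.4,-241.4,62],188.15)
from station import camera
t=camera('top');cv2.imwrite('pics/t7.png',t[:,:,::-1])
"
```

```text
t 24.47 p [ 565.9 -238.7  157. ] yaw 188.49 w 76.1 F [-0.6  0.2 -0.2] q [-0.14  0.39 -0.07 -0.   -1.1   0.28]
tool shift [-2.7 95.   0.8] turn 0.006
```

Call:
servo_tool:
  series:
    - [76,-2.7,10,0.8,0.006]
    - [76,-2.7,30,0.8,0.006]
    - [76,-2.7,52,0.8,0.006]
    - [76,-2.7,68,0.8,0.006]
    - [76,-2.7,79,0.8,0.006]
    - [76,-2.7,86,0.8,0.006]
    - [76,-2.7,91,0.8,0.006]
    - [76,-2.7,95,0.8,0.006]
  grip_force: 40

```text
time: 25.18
tcp_pos: [566.6, -241.6, 62.7]
tcp_rot: [[-0.142, 0.001, -0.99], [0.99, -0.0, -0.142], [-0.0, -1.0, -0.001]]
force: [0.6, -0.7, 0.4]
gripper_width: 0.89
```

Call:
servo_tool:
  series:
    - [60,0,0,0,0]
    - [45,0,0,0,0]
    - [25,0,0,0,0]
    - [25,0,0,0,0]
    - [25,0,0,0,0]
    - [25,0,0,0,0]
    - [25,0,0,0,0]
    - [25,0,0,0,0]

```text
time: 25.85
tcp_pos: [566.5, -242.0, 63.6]
tcp_rot: [[-0.142, 0.001, -0.99], [0.99, -0.001, -0.142], [-0.001, -1.0, -0.001]]
force: [-1.3, 1.0, 4.6]
gripper_width: 0.35
```

```bash
python3 -c "
from h import *
go([565.4,-241.4,62],188.15)
"
```

```text
t 25.85 p [ 566.5 -242.    63.6] yaw 188.15 w 29.9 F [-1.3  1.   4.6] q [-0.14  0.49 -0.18  0.   -0.9   0.28]
tool shift [0.8 1.6 1. ] turn 0.0
```

Width is 29.9 mm on a 32 mm waist, so the pads sit a bit above the axis. I'll regrasp 4 mm lower for a surer hold.

Call:
servo_tool:
  series:
    - [45,0,0,0,0]
    - [60,0,0,0,0]
    - [60,0,0,0,0]
    - [60,0,1,0,0]
    - [60,0,2,0,0]
    - [60,0,3,0,0]
    - [60,0,4,0,0]
    - [60,0,4,0,0]

```text
time: 26.52
tcp_pos: [565.9, -241.8, 58.3]
tcp_rot: [[-0.141, -0.001, -0.99], [0.99, 0.0, -0.141], [0.0, -1.0, 0.001]]
force: [0.3, -0.2, 0.2]
gripper_width: 0.705
```

Call:
servo_tool:
  series:
    - [45,0,0,0,0]
    - [25,0,0,0,0]
    - [25,0,0,0,0]
    - [25,0,0,0,0]
    - [25,0,0,0,0]
    - [25,0,0,0,0]
    - [25,0,0,0,0]
    - [25,0,0,0,0]

```text
time: 27.18
tcp_pos: [566.3, -241.8, 58.9]
tcp_rot: [[-0.142, 0.0, -0.99], [0.99, -0.0, -0.142], [-0.0, -1.0, -0.0]]
force: [0.1, 1.8, 1.9]
gripper_width: 0.352
```

The width reads the same, so that is just the gripper's reading offset; the hold is fine. Sliding the waisted roller off its peg now.

Call:
servo_tool:
  series:
    - [25,-1,-2,0,0]
    - [25,-2,-3,0,0]
    - [25,0,-4.5,0,0]
    - [25,4,-7.3,0,0]
    - [25,10,-11.5,0,0]
    - [25,16,-15.7,0,0]
    - [25,23,-20.6,0,0]
    - [25,31,-26.2,0,0]
  grip_force: 45

```text
time: 27.85
tcp_pos: [561.6, -210.3, 85.5]
tcp_rot: [[-0.142, 0.0, -0.99], [0.99, 0.0, -0.142], [-0.0, -1.0, -0.0]]
force: [-0.1, 0.4, -1.2]
gripper_width: 0.348
```

Call:
servo_tool:
  series:
    - [25,10,-7,0,0]
    - [25,20,-14,0,0]
    - [25,30,-21,0,0]
    - [25,40,-28,0,0]
    - [25,50,-35,0,0]
    - [25,60,-42,0,0]
    - [25,70,-49,0,0]
    - [25,80,-56,0,0]

```text
time: 28.52
tcp_pos: [550.3, -130.9, 141.7]
tcp_rot: [[-0.142, 0.0, -0.99], [0.99, 0.0, -0.142], [0.0, -1.0, -0.0]]
force: [-0.0, 0.7, -1.5]
gripper_width: 0.353
```

Call:
servo_tool:
  series:
    - [25,8,-6,0,0]
    - [25,16,-12,0,0]
    - [25,22,-18,0,0]
    - [25,26,-24,0,0]
    - [25,26,-27,0,0]
    - [25,26,-27,0,0]
    - [25,26,-27,0,0]
    - [25,26,-27,0,0]

```text
time: 29.18
tcp_pos: [546.5, -106.5, 167.4]
tcp_rot: [[-0.141, -0.001, -0.99], [0.99, 0.0, -0.141], [0.0, -1.0, 0.001]]
force: [0.2, 0.1, -1.2]
gripper_width: 0.354
```

```bash
python3 -c "
from h import *
go([425,65,165],268.7)
from station import camera,sense
s=camera('side').astype(int);cv2.imwrite('pics/s8.png',s[:,:,::-1]);t=camera('top');cv2.imwrite('pics/t8.png',t[:,:,::-1])
p=sense()['tcp_pos'];x=R(1.713)@[1,0,0];c=p+[-.2,-4.5,47.4]
for th in(30,35,40):
  a_=np.radians(th);f=c+55*(np.cos(a_)*x+[0,0,np.sin(a_)]);print(th,'face side',proj([f],'side'),'top',proj([f],'top'))
bg=cv2.imread('pics/s.png')[:,:,::-1].astype(int);u,v=proj([f],'side')[0].astype(int)
# pale mask
m=(s[:,:,0]>125)&(s[:,:,0]-s[:,:,2]>55)&(np.abs(s-bg).sum(2)>30);r=np.argwhere(m[v-15:v+15,u-15:u+15])+[v-15,u-15];print(r.min(0),r.max(0),r.mean(0),len(r))
"
```

```text
t 29.18 p [ 546.5 -106.5  167.4] yaw 188.1 w 30.3 F [ 0.2  0.1 -1.2] q [ 0.1   0.29 -0.2  -0.   -1.08  0.04]
tool shift [186.9   2.6  96.1] turn -1.407
30 face side [[253.55141056 131.15685551]] top [[287.68316603 173.89264825]]
35 face side [[253.80216414 129.79922908]] top [[288.73041677 173.61128148]]
40 face side [[254.08287647 128.42274855]] top [[289.90017897 173.31566156]]
[117 241] [137 259] [130.49473684 253.58947368] 95[ WARN:0@1.337] global loadsave.cpp:1063 imwrite_ Unsupported depth image for selected encoder is fallbacked to CV_8U.
```

The waisted roller is off and hasn't slipped (face seen at (253.6,130.5), predicted (253.8,129.8)). I'll move to the levelling spot with the same turn.

Call:
servo_tool:
  series:
    - [25,12,0,6,-0.1]
    - [25,38,0,20,-0.22]
    - [25,66,0,34,-0.34]
    - [25,94,0,49,-0.46]
    - [25,124,0,64,-0.58]
    - [25,152,0,79,-0.7]
    - [25,174,0,90,-0.82]
    - [25,187,0,96,-0.94]

```text
time: 29.95
tcp_pos: [423.7, 66.5, 167.9]
tcp_rot: [[-0.886, -0.0, -0.463], [0.463, 0.0, -0.886], [0.0, -1.0, -0.0]]
force: [-0.0, 0.0, -0.8]
gripper_width: 0.348
```

Call:
servo_tool:
  series:
    - [25,0,6,0,-0.11]
    - [25,0,20,0,-0.22]
    - [25,0,42,0,-0.33]
    - [25,0,68,0,-0.42]
    - [25,0,94,0,-0.46]
    - [25,0,114,0,-0.467]
    - [25,0,125,0,-0.467]
    - [25,0,128,0,-0.467]

```text
time: 30.62
tcp_pos: [423.8, 64.3, 37.8]
tcp_rot: [[-1.0, -0.004, -0.022], [0.022, -0.002, -1.0], [0.004, -1.0, 0.002]]
force: [0.2, 1.0, -0.7]
gripper_width: 0.347
```

```bash
python3 -c "
from h import *
go([425,65,6],268.7)"
```

```text
t 30.62 p [423.8  64.3  37.8] yaw 268.71 w 29.7 F [ 0.2  1.  -0.7] q [ 0.53  0.26 -0.66 -0.   -0.66  1.02]
tool shift [-1.3 31.8 -0.8] turn 0.0
```

Call:
servo_tool:
  series:
    - [25,0,8,0,0]
    - [25,0,18,0,0]
    - [25,0,26,0,0]
    - [25,0,30,0,0]
    - [25,0,32,0,0]
    - [25,1,33.5,0,0]
    - [25,2,35,0,0]
    - [25,3,36.2,0,0]
  grip_force: 30

```text
time: 31.28
tcp_pos: [422.5, 65.5, 3.9]
tcp_rot: [[-1.0, 0.001, -0.022], [0.022, 0.0, -1.0], [-0.001, -1.0, -0.0]]
force: [-0.4, 0.3, -1.4]
gripper_width: 0.349
```

Call:
servo_tool:
  series:
    - [25,2,1.5,0,0]
    - [25,3.8,3,0,0]
    - [25,5.5,4.5,0,0]
    - [25,7.1,6,0,0]
    - [25,8.7,7.5,0,0]
    - [25,10.1,9,0,0]
    - [25,11.5,10.5,0,0]
    - [25,12.6,12,0,0]

```text
time: 31.95
tcp_pos: [410.1, 66.0, -6.9]
tcp_rot: [[-1.0, 0.002, -0.021], [0.021, 0.001, -1.0], [-0.002, -1.0, -0.001]]
force: [-5.9, 1.0, 14.6]
gripper_width: 0.352
```

Call:
servo_tool:
  series:
    - [25,1.2,1.5,0,0]
    - [25,2.3,3,0,0]
    - [25,3.4,4.5,0,0]
    - [25,4.4,6,0,0]
    - [25,5.3,7.5,0,0]
    - [25,6.2,9,0,0]
    - [25,7,10.5,0,0]
    - [25,7,10.5,0,0]

```text
time: 32.62
tcp_pos: [401.7, 65.7, -18.1]
tcp_rot: [[-1.0, -0.001, -0.021], [0.021, -0.0, -1.0], [0.001, -1.0, 0.0]]
force: [-6.4, 1.7, 10.3]
gripper_width: 0.35
```

Call:
servo_tool:
  series:
    - [25,0.7,1.2,0,0]
    - [25,1.3,2.4,0,0]
    - [25,1.9,3.6,0,0]
    - [25,2.4,4.8,0,0]
    - [25,2.8,6,0,0]
    - [25,3.2,7,0,0]
    - [25,3.2,7.5,0,0]
    - [25,3.2,7.5,0,0]

```text
time: 33.28
tcp_pos: [398.5, 65.6, -25.7]
tcp_rot: [[-1.0, -0.001, -0.022], [0.022, -0.0, -1.0], [0.001, -1.0, 0.001]]
force: [-5.2, 0.9, 9.6]
gripper_width: 0.35
```

Call:
servo_tool:
  series:
    - [25,0.2,0.5,0,0]
    - [25,0.4,1,0,0]
    - [25,0.5,1.5,0,0]
    - [25,0.5,1.5,0,0]
    - [25,0.5,1.5,0,0]
    - [25,0.5,1.5,0,0]
    - [25,0.5,1.5,0,0]
    - [25,0.5,1.5,0,0]

```text
time: 33.95
tcp_pos: [397.9, 65.6, -27.2]
tcp_rot: [[-1.0, -0.001, -0.022], [0.022, -0.001, -1.0], [0.001, -1.0, 0.001]]
force: [-5.2, 0.5, 8.9]
gripper_width: 0.349
```

Call:
servo_tool:
  series:
    - [25,0,0.7,0,0]
    - [25,0,1.4,0,0]
    - [25,0,1.8,0,0]
    - [25,0,1.8,0,0]
    - [25,0,1.8,0,0]
    - [25,0,1.8,0,0]
    - [25,0,1.8,0,0]
    - [25,0,1.8,0,0]

```text
time: 34.62
tcp_pos: [397.8, 65.5, -28.8]
tcp_rot: [[-1.0, -0.001, -0.022], [0.022, -0.001, -1.0], [0.001, -1.0, 0.001]]
force: [-7.4, 0.6, 13.0]
gripper_width: 0.351
```

```bash
python3 -c "
from h import *
go(None)
from station import camera,sense
im=camera('side');cv2.imwrite('pics/s9.png',im[:,:,::-1]);t=camera('top');cv2.imwrite('pics/t9.png',t[:,:,::-1])
bg=cv2.imread('pics/s.png')[:,:,::-1].astype(int)
p=sense()['tcp_pos']
def ell(g,o,th,sg=1):
    ax=np.array([1,-.0227,0])*np.cos(th)-[0,0,np.sin(th)]
    up=np.array([np.sin(th),0,np.cos(th)]);la=np.array([.0227,1,0]);c=g+ax*(sg*55+o)
    t=np.linspace(0,6.28,60)[:,None];return proj(c+23*(np.cos(t)*la+np.sin(t)*up),'side')
g=np.array([p[0],p[1],23.3])
for o in(6,3,0,-3):
    e=ell(g,o,0);print(o,e.min(0).round(1),e.max(0).round(1))
u,v=e.min(0).astype(int)
d=np.abs(im.astype(int)-bg).sum(2)
print(' '*4,*['%3d'%c for c in range(u-6,u+14)])
for r in range(v-6,v+18): print(r,*['%3d'%x for x in d[r,u-6:u+14]])
"
```

```text
t 34.62 p [397.8  65.5 -28.8] yaw 268.76 w 30.0 F [-7.4  0.6 13. ] q [ 0.57  0.36 -0.79 -0.   -0.43  0.98]
6 [254.2 198.6] [260.  210.5]
3 [255.  198.9] [260.8 210.8]
0 [255.7 199.3] [261.5 211.1]
-3 [256.5 199.6] [262.3 211.4]
     250 251 252 253 254 255 256 257 258 259 260 261 262 263 264 265 266 267 268 269
193   6   4   6  10   3  10   7   6   5   3   2   4   5  45 120 157 160 149 160 138
194  12   7   3   9  12   7   5   7   2   8   1   8   4  22  89 152 166 164 159 117
195   4   2   3   9  12   1   6   6   4   8   2   9   3   6  64 130 161 187 175 122
196   6   4   4   3  10   3   6   2  10   3   7   2   5   6  20  86 137 164 165 134
197   6   6   1   9   7   5   5   1   3   5   2   8   6   7   9  53 118 170 170 153
198   2   9   2   4   3   4   8   8   3   5   9   2   9   8   0  12  67 136 159 169
199  11   4  12   3   5   8   4   5   2   3   4   1   5   2   5   3  44 121 161 164
200   8   0   2   4   2   0   7   4   9   7   2  22  25   8   6   9  48 138 171 173
201   4   6   5   2   1   7   7   5   5  12  13  11  13  28  26  24  64 133 164 170
202   3  18   6   2  10   3   4
[... 528 characters left out ...]
  12  46  56  60  76  95 126
209   5   2   9   5  10   8  16  36  57  56  38  12  14  73 121 116  96 102 112 111
210   0  11   4   7   5   6   7  18  30  33   8  26  48 109 113  93  77  91 124 111
211   4   4   4   8   3   5  10  15   7   9  29  48  73 131 135  85  65  82 140 140
212   9  10   9  11   4   0  18  25  23  40  58  74  67 121 148 127 100 118 143 157
213   5   4   4   6   7  11   1   5   3  18  40  28  26  79 125 149 155 168 157 174
214   1   2   3   3  11   7   4  13   7   6   7   1   2  14  74 128 161 165 174 182
215   1   6   3   6  10   5   6   3   3   4  11   5   0   5  10  50 101 134 172 172
216   5   9   0   5   9   3   7   2   5   6   4   4  11   3   4   5  22  63 129 169
```

Call:
servo_tool:
  series:
    - [25,0,0.5,0,0]
    - [25,0,1,0,0]
    - [25,0,1.3,0,0]
    - [25,0,1.3,0,0]
    - [25,0,1.3,0,0]
    - [25,0,1.3,0,0]
    - [25,0,0.8,0,0]
    - [25,0,0.3,0,0]

```text
time: 35.38
tcp_pos: [397.9, 65.5, -28.7]
tcp_rot: [[-1.0, -0.001, -0.022], [0.022, -0.0, -1.0], [0.001, -1.0, 0.0]]
force: [-6.5, -0.3, 10.1]
gripper_width: 0.353
```

```bash
python3 -c "
from h import *
a=cv2.imread('pics/t8.png').astype(int);b=cv2.imread('pics/t.png').astype(int)
d=np.abs(a-b).sum(2)[178:224,190:222]
print('rows mean cols200-212');print([(178+i,int(v)) for i,v in enumerate(d[:,10:22].mean(1))])
print('cols mean rows185-217');print([(190+i,int(v)) for i,v in enumerate(d[7:39].mean(0))])
tr=[477.35,243.59,-.0228]
for x in(55,-55): print(x,proj(world(tr,[[x,-57,64-0],[x,-57,41]]),'top').round(1).tolist())
print(proj(world(tr,[[0,-57+23,41],[0,-57-23,41]]),'top').round(1).tolist())
I=np.hstack([cv2.resize(z[158:228,148:230].astype(np.uint8),None,fx=4.8,fy=7.5,interpolation=cv2.INTER_CUBIC) for z in(a,)])
"
```

```text
rows mean cols200-212
[(178, 2), (179, 2), (180, 2), (181, 4), (182, 51), (183, 157), (184, 87), (185, 70), (186, 91), (187, 92), (188, 68), (189, 82), (190, 105), (191, 97), (192, 98), (193, 85), (194, 102), (195, 104), (196, 71), (197, 98), (198, 107), (199, 88), (200, 88), (201, 110), (202, 90), (203, 98), (204, 108), (205, 88), (206, 98), (207, 93), (208, 84), (209, 97), (210, 89), (211, 93), (212, 104), (213, 94), (214, 95), (215, 100), (216, 80), (217, 8), (218, 3), (219, 2), (220, 3), (221, 3), (222, 2), (223, 2)]
cols mean rows185-217
[(190, 3), (191, 3), (192, 2), (193, 3), (194, 2), (195, 2), (196, 2), (197, 2), (198, 6), (199, 67), (200, 114), (201, 119), (202, 140), (203, 160), (204, 139), (205, 103), (206, 85), (207, 66), (208, 46), (209, 35), (210, 48), (211, 58), (212, 71), (213, 28), (214, 4), (215, 3), (216, 2), (217, 4), (218, 12), (219, 16), (220, 22), (221, 19)]
55 [[205.0, 183.1], [205.8, 183.6]]
-55 [[204.7, 217.6], [205.5, 217.5]]
[[198.6, 200.5], [212.8, 200.5]]
```

The straight roller lies home in its trough: in the top view its extents are rows 182–216.6 (about 110 mm) and cols 199–213, within 3 mm of centre. That also calibrates the hand offset, so the waisted roller's offset is about 0. Carrying it to its nest.

Call:
servo_tool:
  series:
    - [25,0,-3,0,0]
    - [25,0,-15,0,0]
    - [25,0,-38,0,0]
    - [25,0,-66,0,0]
    - [25,-3,-90,-8,0]
    - [25,-12,-105,-36,0]
    - [25,-24,-109,-74,0]
    - [25,-37,-109,-114,0]
  grip_force: 45

```text
time: 36.05
tcp_pos: [439.1, 180.1, 81.3]
tcp_rot: [[-1.0, 0.003, -0.023], [0.023, 0.003, -1.0], [-0.003, -1.0, -0.003]]
force: [1.7, 0.0, -0.9]
gripper_width: 0.355
```

Call:
servo_tool:
  series:
    - [25,-13,0,-40,0]
    - [25,-25,0,-78,0]
    - [25,-35,0,-108,0]
    - [25,-39,0,-121,0]
    - [25,-39,0,-123,0]
    - [25,-39,0,-123,0]
    - [25,-39,0,-123,0]
    - [25,-39,0,-123,0]

```text
time: 36.72
tcp_pos: [479.3, 299.4, 79.0]
tcp_rot: [[-1.0, -0.001, -0.023], [0.023, -0.001, -1.0], [0.001, -1.0, 0.001]]
force: [-0.3, -0.6, -0.7]
gripper_width: 0.352
```

```bash
python3 -c "
from h import *
go([479.1,300.6,2],268.7)"
```

```text
t 36.72 p [479.3 299.4  79. ] yaw 268.7 w 30.0 F [-0.3 -0.6 -0.7] q [ 0.84  0.39 -0.3  -0.   -0.88  0.7 ]
tool shift [ 0.2 77.  -1.2] turn 0.0
```

Call:
servo_tool:
  series:
    - [25,0,8,-1,0]
    - [25,0,22,-1,0]
    - [25,0,38,-1,0]
    - [25,0,52,-1,0]
    - [25,0,62,-1,0]
    - [25,0,69,-1,0]
    - [25,0,74,-1,0]
    - [25,0,77,-1,0]

```text
time: 37.38
tcp_pos: [480.0, 301.6, 1.6]
tcp_rot: [[-1.0, -0.0, -0.022], [0.022, -0.0, -1.0], [0.0, -1.0, 0.0]]
force: [0.6, -0.0, -0.4]
gripper_width: 0.354
```

Call:
servo_tool:
  series:
    - [25,0,0.8,0,0]
    - [25,0,1.6,0,0]
    - [25,0,2.4,0,0]
    - [25,0,3.2,0,0]
    - [25,0,4,0,0]
    - [25,0,4.8,0,0]
    - [25,0,5.5,0,0]
    - [25,0,5.5,0,0]

```text
time: 38.05
tcp_pos: [480.0, 301.8, -3.5]
tcp_rot: [[-1.0, -0.0, -0.022], [0.022, -0.0, -1.0], [0.0, -1.0, 0.0]]
force: [-0.0, -0.4, -1.2]
gripper_width: 0.348
```

Call:
servo_tool:
  series:
    - [25,0,0.9,0.5,0]
    - [25,0,1.8,0.5,0]
    - [25,0,2.7,0.5,0]
    - [25,0,3.6,0.5,0]
    - [25,0,4.4,0.5,0]
    - [25,0,5,0.5,0]
    - [25,0,5.5,0.5,0]
    - [25,0,5.5,0.5,0]

```text
time: 38.72
tcp_pos: [479.9, 301.2, -9.0]
tcp_rot: [[-1.0, -0.0, -0.022], [0.022, -0.0, -1.0], [0.0, -1.0, 0.0]]
force: [-0.1, -0.3, -1.6]
gripper_width: 0.348
```

Call:
servo_tool:
  series:
    - [25,0,0.4,0,0]
    - [25,0,0.8,0,0]
    - [25,0,1.2,0,0]
    - [25,0,1.6,0,0]
    - [25,0,2,0,0]
    - [25,0,2,0,0]
    - [25,0,2,0,0]
    - [25,0,2,0,0]

```text
time: 39.38
tcp_pos: [480.0, 301.4, -10.4]
tcp_rot: [[-1.0, 0.0, -0.022], [0.022, 0.0, -1.0], [-0.0, -1.0, -0.0]]
force: [-4.1, -0.2, 5.7]
gripper_width: 0.35
```

Contact is right at the home height (−10.3 predicted). I'll press a touch more to make it level, then release.

Call:
servo_tool:
  series:
    - [25,0,0.5,0,0]
    - [25,0,1,0,0]
    - [25,0,1.3,0,0]
    - [25,0,1.3,0,0]
    - [25,0,1.3,0,0]
    - [25,0,1.3,0,0]
    - [25,0,0.8,0,0]
    - [25,0,0.3,0,0]
  grip_force: 25

```text
time: 40.05
tcp_pos: [480.1, 301.4, -10.4]
tcp_rot: [[-1.0, 0.001, -0.022], [0.022, 0.0, -1.0], [-0.001, -1.0, -0.0]]
force: [-1.5, -1.5, 4.8]
gripper_width: 0.347
```

Call:
servo_tool:
  series:
    - [31,0,0,0,0]
    - [34,0,0,0,0]
    - [39,0,0,0,0]
    - [46,0,0,0,0]
    - [54,0,0,0,0]
    - [62,0,0,0,0]
    - [70,0,0,0,0]
    - [70,0,0,0,0]

```text
time: 40.72
tcp_pos: [480.0, 301.3, -11.3]
tcp_rot: [[-1.0, -0.0, -0.022], [0.022, -0.0, -1.0], [0.0, -1.0, 0.0]]
force: [0.1, -0.0, -0.4]
gripper_width: 0.823
```

Call:
servo_tool:
  series:
    - [70,0,-4,0,0]
    - [70,0,-16,0,0]
    - [70,0,-38,0,0]
    - [70,0,-66,0,0]
    - [70,0,-98,0,0]
    - [70,0,-130,0,0]
    - [70,0,-155,0,0]
    - [70,0,-165,0,0]

```text
time: 41.38
tcp_pos: [481.8, 302.7, 158.8]
tcp_rot: [[-1.0, 0.006, -0.021], [0.021, 0.005, -1.0], [-0.006, -1.0, -0.005]]
force: [0.3, 0.4, 0.2]
gripper_width: 0.819
```

Call:
servo_tool:
  series:
    - [70,5,0,15,0]
    - [70,15,0,45,0]
    - [70,25,0,82,0]
    - [70,35,0,120,0]
    - [70,45,0,158,0]
    - [70,55,0,196,0]
    - [70,60,0,230,0]
    - [70,60,0,245,0]

```text
time: 42.05
tcp_pos: [411.8, 54.4, 153.2]
tcp_rot: [[-1.0, -0.002, -0.024], [0.024, -0.001, -1.0], [0.002, -1.0, 0.001]]
force: [0.6, -0.6, -0.7]
gripper_width: 0.815
```

```bash
python3 -c "
from h import *
from station import camera,spot_in
t=camera('top');s=camera('side');go(None)
cv2.imwrite('pics/tf.png',t[:,:,::-1]);cv2.imwrite('pics/sf.png',s[:,:,::-1])
tr=[477.35,243.59,-.0228]
f=lambda im,r,c:cv2.resize(im[r:r+75,c:c+100,::-1],(400,300),interpolation=cv2.INTER_CUBIC)
o=cv2.resize(t[155:230,140:235,::-1],(760,600),interpolation=cv2.INTER_CUBIC)
o=np.vstack([np.hstack([f(t,155,140),f(s,190,180)]),np.hstack([cv2.resize(t[:,:,::-1],(400,300)),cv2.resize(s[:,:,::-1],(400,300))])])
cv2.imwrite('pics/final.png',o)
b=cv2.imread('pics/t.png')[:,:,::-1].astype(int);d=np.abs(t.astype(int)-b).sum(2)
for nm,c0,y in(('w',155,57),('s',190,-57)):
  P=proj(world(tr,[[55,y,64],[-55,y,64],[0,y+23,41],[0,y-23,41]]),'top').round(1);print(nm,'pred rows',P[0,1],P[1,1],'cols',P[2,0],P[3,0])
  cc=int(round(P[0,0]));print([(i,int(v)) for i,v in zip(range(178,222),d[178:222,cc-4:cc+5].mean(1)) if i<188 or i>212])
  print([(c0+i,int(v)) for i,v in enumerate(d[184:192,c0:c0+30].mean(0))]);print([(c0+i,int(v)) for i,v in enumerate(d[209:216,c0:c0+30].mean(0))])
"
```

```text
t 42.15 p [413.4  55.4 153.5] yaw 268.55 w 69.8 F [ 0.3 -0.4  0.6] q [ 0.53  0.06 -0.53 -0.   -0.98  1.02]
w pred rows 183.0 217.5 cols 163.4 177.6
[(178, 1), (179, 2), (180, 3), (181, 2), (182, 85), (183, 181), (184, 123), (185, 135), (186, 112), (187, 55), (213, 112), (214, 98), (215, 93), (216, 69), (217, 7), (218, 1), (219, 4), (220, 3), (221, 2)]
[(155, 2), (156, 3), (157, 1), (158, 1), (159, 2), (160, 3), (161, 3), (162, 2), (163, 9), (164, 118), (165, 72), (166, 137), (167, 133), (168, 146), (169, 150), (170, 136), (171, 111), (172, 69), (173, 37), (174, 40), (175, 55), (176, 54), (177, 47), (178, 27), (179, 4), (180, 2), (181, 4), (182, 2), (183, 4), (184, 2)]
[(155, 4), (156, 3), (157, 2), (158, 3), (159, 2), (160, 2), (161, 2), (162, 5), (163, 33), (164, 83), (165, 118), (166, 144), (167, 131), (168, 128), (169, 120), (170, 94), (171, 68), (172, 44), (173, 41), (174, 62), (175, 76), (176, 61), (177, 59), (178, 5), (179, 2), (180, 3), (181, 2), (182, 2), (183, 3), (184, 2)]
s pred rows 183.1 217.6 cols 198.6 212.8
[(178, 1), (179, 2), (180, 2), (181, 3), (182, 60), (183, 177), (184, 92), (185, 72), (186, 95), (187, 96), (213, 100), (214, 100), (215, 104), (216, 83), (217, 8), (218, 3), (219, 3), (220, 3), (221, 3)]
[(190, 3), (191, 3), (192, 3), (193, 2), (194, 2), (195, 3), (196, 2), (197, 3), (198, 3), (199, 37), (200, 108), (201, 113), (202, 113), (203, 128), (204, 137), (205, 99), (206, 88), (207, 68), (208, 48), (209, 34), (210, 43), (211, 53), (212, 66), (213, 40), (214, 5), (215, 3), (216, 2), (217, 3), (218, 2), (219, 3)]
[(190, 3), (191, 2), (192, 3), (193, 3), (194, 2), (195, 2), (196, 3), (197, 4), (198, 7), (199, 94), (200, 125), (201, 123), (202, 137), (203, 161), (204, 141), (205, 115), (206, 90), (207, 67), (208, 38), (209, 36), (210, 52), (211, 66), (212, 84), (213, 22), (214, 4), (215, 1), (216, 1), (217, 2), (218, 2), (219, 2)]
```

View pics/final.png

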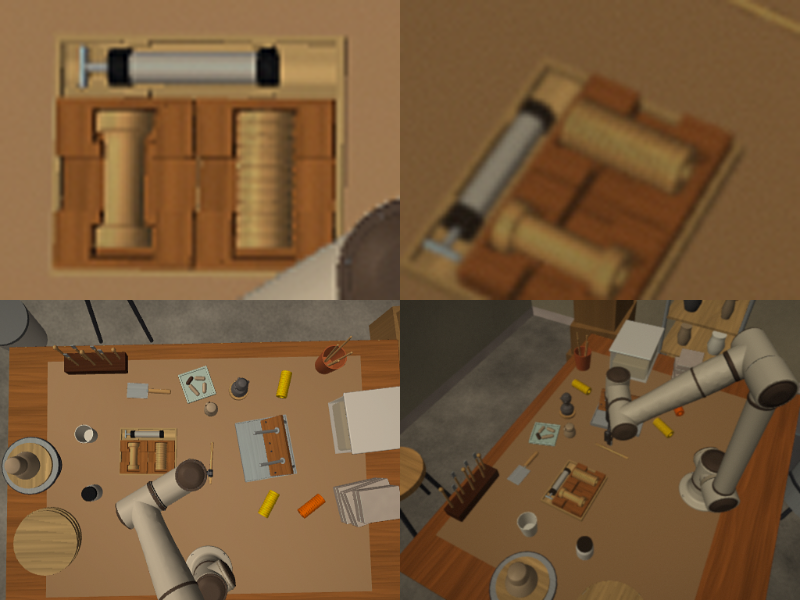

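```bash
python3 -c "
from station import workorder,sense
print(workorder.finish_job(),sense()['time'])"
```

```text
the job is handed in; nothing more can be done
the job is handed in; nothing more can be done
```

Both rollers are off their pegs and lying in their nests: the straight one in the even trough, the waisted one in the nest with the narrow neck. I handed the job in at about 42 s of the 58 s allowed; no verdict came back.

**How it went:** The tool can only turn about the vertical. So I levelled each roller by pivoting it between the pads, with its lower edge resting on the bare table. I then lowered it into its nest until the force rose, and released it there without dropping it.

**Last checks:**
- **Seating:** Both rollers touched down within 1 mm of the predicted home height, with almost no side force beforehand.
- **Position:** In the final top view each roller spans about 110 mm of its nest and is centred across it to about 1 mm. Both lie about 3 mm toward the far end, which is the limit of the play at the floor.
- **Level:** I judged this from the contact heights and pictures. I did not measure the tilt directly.
- **Everything else:** In the final pictures the other things on the bench look unmoved. The highest force I saw was about 21 N.

**What disagreed:**
- **Tool height:** The fingertips were about 28 mm higher than the reported tool position. The first grasp on the straight roller closed too high, so I regrasped lower.
- **Slip while levelling:** Both rollers seem to have slid a few millimetres along the pads. Side-view and top-view estimates of how far differed by about 3 mm.

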